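Take the thick rolling pin out of the covered washing-up basin

ROBOT

A 6-joint arm with a two-finger parallel gripper is mounted at the origin on the work surface. World frame = base frame: x ahead of the robot, y to its left, z up, the work surface at z = 0. Lengths are in m, angles in degrees, forces in N, time in s.
With the tool pointing down it reaches from about 0.35 to 0.875 m from the base axis. Payload 4.2 kg.
Tool frame: the origin (TCP) lies at the very end of the fingers, on their centre line; the grasp point (between the pads) lies 19 mm behind it; z points along the fingers, y is the direction in which the jaws open and shut (so a half turn about z gives the same grasp; the last joint's range is limited). The gripper opens to 87 mm and grips with 3 to 60 N. Pads are 19 mm wide; open, the fingers measure 117 mm over their backs; the gripper's body (75 mm by 190 mm) begins 51 mm behind the grasp point.
Start: joints at [-57.261, 22.042, 0.453, 0, -68.411, -14.817], TCP at [0.192, -0.595, 0.223] pointing down, gripper open.
Joint ranges: [-179.83, 179.83], [-69.29, 118.12], [-61.27, 80.66], [-181.25, 117.63], [-171.15, -9.14], [-177.46, 177.46]. Speed limits (degrees/s): [159.86, 159.86, 180, 180, 180, 180].

INTERFACE

Orientations are given as a 3x3 rotation matrix whose columns are the frame's x, y, z axes.
In Python, from station import r, imaging gives the robot as it stands. The module is installed in compiled form; this text tells all that it offers.
- The arm moves only by the tool move_arm, never from a script. Its argument "motion" is one flat list of numbers, 7 for each row, row after row: the shift along the tool's x, y, z in units of 40 mm (1.0 is 40 mm), then the turn, a rotation vector about the tool's x, y, z in units of 5 degrees (1.0 is 5 degrees), then the gripper's target within -1 to 1 (shut at 1, half-way at 0, fully open at -1). In form: [dx, dy, dz, wx, wy, wz, gripper, dx, dy, dz, wx, wy, wz, gripper, ...]. A call has 1 to 20 rows; each row is the pose to reach, as a shift and turn from the pose measured when the call began, along the tool's axes at that moment; what a row does not reach only later rows make up. A row lasts 1/12 s, in which the tool goes at most 41.7 mm and 7.16 degrees, less where a joint would pass 70% of its speed; a pose out of reach is approached as far as the arm can. A call with a gripper value outside its range is refused whole. The fingers move at their own pace and stop on an object; the grip force is fixed at half the most. Time passes only in rows, so rows that repeat a pose let the fingers close. It gives the time, the measured TCP pose, the force and the opening at its end, in the units of the state.
- r.sense(): the state, without advancing time (a new reading comes with each control period).
- imaging.capture(name): name is "side" or "top"; returns the picture (384x512x3 uint8, blue, green, red); there is no depth.
- imaging.camera_params(name): a dict with "intrinsics" (3x3 intrinsics, pixels), "world_from_camera" (4x4, takes a point from camera to world coordinates). Camera axes: x right, y down, z forward; pixel columns grow to the right and rows downward; lengths in m; the calibration is good to about 2 mm. A picture is of the moment at which its call begins. camera_params takes no time and is no camera call.
- r.finish_job(): hands the job in, once; it reports no verdict.
The state is a dict: "time_s": time; "joints": joint angles; "joint_velocities": joint speeds; "effort": joint torques, N m; "tcp_pos": TCP position; "ee_rot": TCP orientation; "wrist_force": force on the tool from outside, world axes, zero at the start; "moment": the same for the moment, N m; "gripper_width": opening from 0.0 (shut) to 1.0 (fully open).
Only numpy, scipy, OpenCV 4.12 (cv2) and the standard library are available. Lean on these libraries where they do the work, as an engineer would, in place of code of your own. Each camera call takes 0.05 s, during which the arm holds its last target.

TASK

Three plain wooden rolling pins lie in the steel washing-up basin, which is partly covered by the chopping board and the metal draining tray laid across its rim. Take out the thickest of the three through the gap between board and tray: the pin is longer than the gap, so run it back under the board and bring its other end up and out at a slant. Finish still holding it level over the basin, not letting go, at least 5 cm clear above board and tray, with the other two pins still in the basin and the board, the tray, the things on them and everything else on the counter left in place.

Things in the scene. Friction and masses are not known exactly. Their poses are not given: they have to be found in the camera images.
- basin: oblong open steel basin, fixed to the counter. Origin: centre of its underside; its y is its long direction, x across, z up. Outside 320 (x) by 470 (y) by 105 mm high, plus a 12 mm rim lip all round flush with the top; walls and floor 5 mm, so inside 310 by 460 mm and 100 mm deep, floor 5 mm above the origin. The board lies over its -y part, the tray over its +y end
- board: brown wooden chopping board lying loose across the rim at the -y end of the basin, 345 (x) by 245 (y) by 15 mm, 0.95 kg; origin centre of its underside (105 mm above the counter). Its edge at y = +122.5 mm is one side of the gap. Its axes agree with the basin's to within 0.02 rad
- tray: shallow metal draining tray lying loose across the rim at the +y end of the basin, 345 (x) by 95 (y) by 10 mm high, 0.7 kg; origin centre of its underside (105 mm above the counter). Its edge at y = -47.5 mm is the other side of the gap, which is 168 to 182 mm wide and runs the full width of the basin
- pin_thick: the thickest rolling pin: a plain straight light-wood rod, 32 mm in diameter over most of its length, 370 mm long, the last 30 mm of each end tapering to 23 mm, 0.17 to 0.26 kg. Lies on the basin floor roughly along the basin's y, its -y end under the board and its +y end under the tray; its middle shows in the gap. Origin at the middle of its length on its surface (underside at the start); its y runs along the pin, from the end under the board to the end under the tray
- pin_thick_center (a point): point on the axis of the thickest pin, at the middle of its length
- pin_thick_board_end (a point): centre of the end face of the thickest pin that starts under the board, 185 mm from the middle
- pin_thick_tray_end (a point): centre of the end face of the thickest pin that starts under the tray, 185 mm from the middle
- pin_medium_center (a point): middle of the axis of a look-alike rolling pin, same wood and length (370 mm), 25 mm thick, lying beside the others on the basin floor; stays in the basin
- pin_thin_center (a point): middle of the axis of a look-alike rolling pin, same wood and length (370 mm), 18 mm thick, lying beside the others on the basin floor; stays in the basin. The three pins lie in any order, about 58 mm apart across the basin
- lemon: half a lemon, cut face down on the board, 54 mm across, 30 mm high; origin centre of its underside
- knife: small paring knife lying on the board, 210 mm long, 14 mm high; origin under its middle; its x points along the blade to the tip
- pad: dark green scouring pad in the tray, 85 by 55 by 12 mm; origin centre of its underside
- mug: white mug on the counter, 84 mm across, 95 mm high; origin centre of its underside
- jar: glass jar on the counter, 80 mm across, 120 mm high; origin centre of its underside
- bowl: blue bowl on the counter, 150 mm across, 65 mm high; origin centre of its underside
- glass: drinking glass on the counter, 72 mm across, 110 mm high; origin centre of its underside

How it is judged (in metres and radians):
At the end, for the whole second after the job is handed in: Only the fingers carry the thickest pin (over 2 N): at rest, level within 12 degrees, middle over the basin, both ends 40 mm or more above board and tray. Other pins lie in the basin; board and tray within 15 mm, other things within 25 mm of their starts (contact force between pin_thick and the fingers above 2 N and height (world z) of each of pin_thick_board_end, pin_thick_tray_end above 0.176 m and angle between pin_thick's own y axis and vertical between 1.36 and 1.78 rad and x of pin_thick_center in the frame of basin between -0.15 and 0.15 m and y of pin_thick_center in the frame of basin between -0.225 and 0.225 m and contact force between pin_thick and basin below 0.1 N and contact force between pin_thick and board below 0.1 N and contact force between pin_thick and tray below 0.1 N and linear speed of pin_thick below 0.03 m/s and angular speed of pin_thick below 0.2 rad/s and height (world z) of each of pin_medium_center, pin_thin_center below 0.06 m and distance of each of board, tray from where it was at the start of the episode below 0.015 m and distance of each of lemon, knife, pad, mug, jar, bowl, glass from where it was at the start of the episode below 0.025 m); the arm keeps its last pose, push and grip.
It fails at once if the board or the tray is shifted or lifted by more than 15 mm (distance of any of board, tray from where it was at the start of the episode above 0.015 m).
It fails at once if something on the board, on the tray or on the counter is moved by more than 25 mm (distance of any of lemon, knife, pad, mug, jar, bowl, glass from where it was at the start of the episode above 0.025 m).
It fails at once if one of the other two pins is lifted out (height (world z) of any of pin_medium_center, pin_thin_center above 0.1 m).
It also fails if it takes over 48 s, if anything falls off the work surface, if the arm or the gripper's body presses on something with over 40 N, if the wrist force passes 120 N, or if a joint passes its speed limit or range.

## Working session

There is one attempt and no reset: what is moved stays moved. The work goes in short steps, Python scripts to look and compute and a tool call to move; the robot and the scene stay as the last step left them, time stands still between calls to the robot, and variables do not carry over. Pictures are saved under pics/ and viewed, and the job is handed in when it is done.

Besides the shell and the picture viewer there is one more tool, called as name(argument=value, ...), one argument or row to a line, values as JSON. move_arm: Moves the arm, as the interface text tells. Its arguments: {"type":"object","properties":{"motion":{"type":"array","items":{"type":"number"}}},"required":["motion"]}

```bash
mkdir -p pics
python3 - <<'E'
from station import r, imaging
import cv2
for n in("top","side"):
    im=imaging.capture(n); cv2.imwrite(f"pics/{n}0.png",im)
    cv2.imwrite(f"pics/{n}0b.png",cv2.resize(im,(800,600),interpolation=cv2.INTER_CUBIC))
    p=imaging.camera_params(n); print(n,p["intrinsics"],p["world_from_camera"])
print(r.sense())
E
```

```text
top [[449.16551875   0.         249.67777904]
 [  0.         449.16551875 190.97224514]
 [  0.           0.           1.        ]] [[ 0.02938457 -0.99831662  0.05000465  0.44536857]
 [-0.99951767 -0.0298492  -0.00857023  0.00917334]
 [ 0.0100484  -0.0497287  -0.99871221  1.50767308]
 [ 0.          0.          0.          1.        ]]
side [[464.09339687   0.         252.26148335]
 [  0.         464.09339687 195.36210959]
 [  0.           0.           1.        ]] [[ 7.91343056e-01 -4.61051403e-01  4.01506876e-01 -1.24172191e-01]
 [-6.11372135e-01 -5.96202434e-01  5.20352545e-01 -8.20482467e-01]
 [-5.29894253e-04 -6.57247489e-01 -7.53674636e-01  1.32077021e+00]
 [ 0.00000000e+00  0.00000000e+00  0.00000000e+00  1.00000000e+00]]
{'time_s': 0.1, 'joints': array([-5.72591415e+01,  2.20852657e+01,  3.88243974e-01, -2.45774518e-02,
       -6.84125497e+01, -1.48150410e+01]), 'joint_velocities': array([ 0.06946282, -0.17361624,  0.34678075,  0.08304625, -0.0015468 ,
       -0.03030053]), 'effort': array([-4.03436088e-04, -3.91690600e+01,  1.87933803e+01,  4.23193306e+00,
        1.34168321e-02, -7.78021854e-05]), 'tcp_pos': array([ 0.1921959 , -0.59414692,  0.22158674]), 'ee_rot': array([[-9.51504457e-01, -3.07634166e-01, -6.98777226e-04],
       [-3.07634942e-01,  9.51502714e-01,  1.82425085e-03],
       [ 1.03686539e-04,  1.95075110e-03, -9.99998092e-01]]), 'wrist_force': array([-0.54861238,  0.15544134,  0.20744673]), 'moment': array([-0.07417579, -0.01755865,  0.04825814]), 'gripper_width': 0.9988195742937572}
```

View pics/top0b.png

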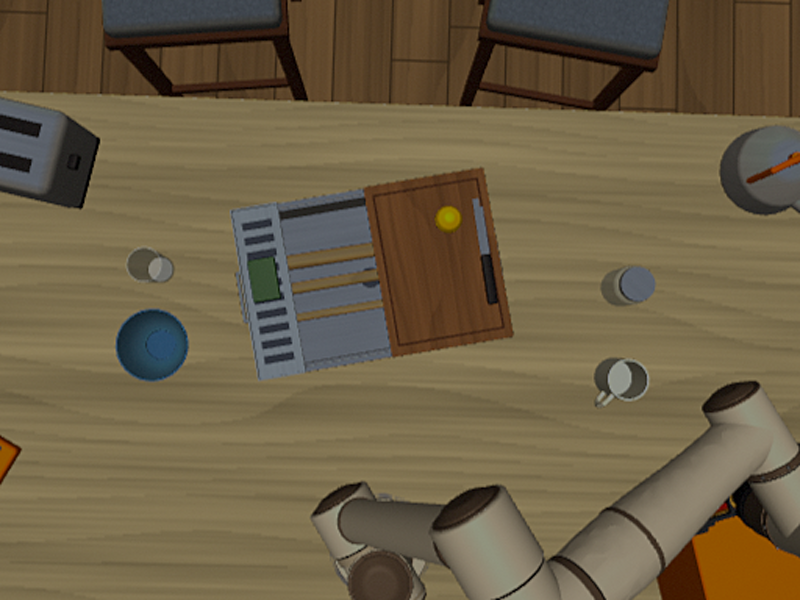

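View pics/side0b.png

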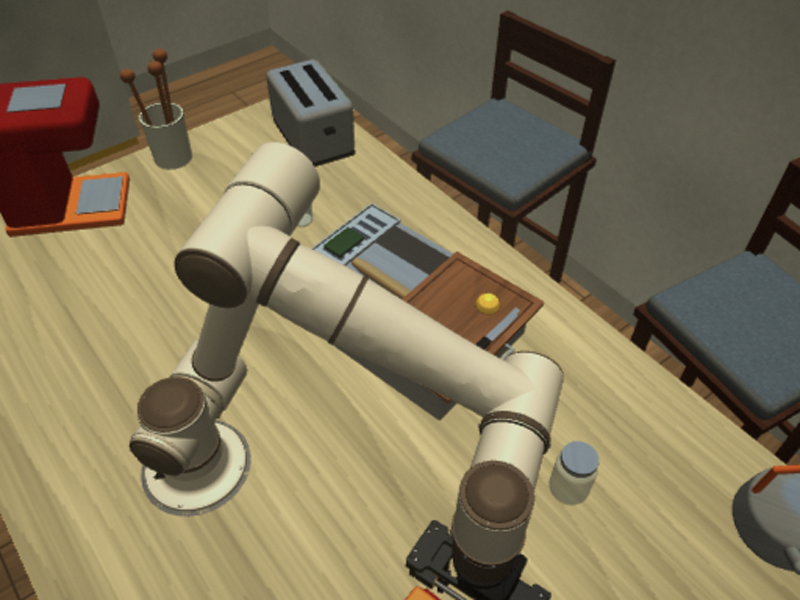

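The top view shows the tray on the left and the board on the right, with three pins in the gap. The thickest looks like the upper one, around (330,257) in the 800x600 picture. I'll enlarge that area.

Run:
```python
import cv2
im=cv2.imread("pics/top0.png")
c=im[100:250,140:340]; cv2.imwrite("pics/crop1.png",cv2.resize(c,None,fx=4,fy=4,interpolation=cv2.INTER_CUBIC))
c=im[140:220,175:255]; c=cv2.convertScaleAbs(c,alpha=1.6); cv2.imwrite("pics/crop2.png",cv2.resize(c,(600,600),interpolation=cv2.INTER_CUBIC))
```

```text
(no output)
```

View pics/crop1.png

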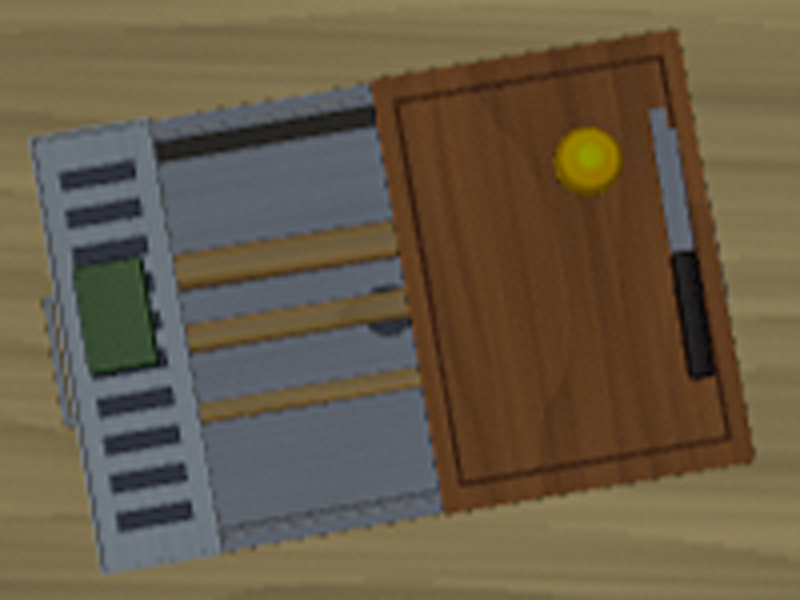

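View pics/crop2.png

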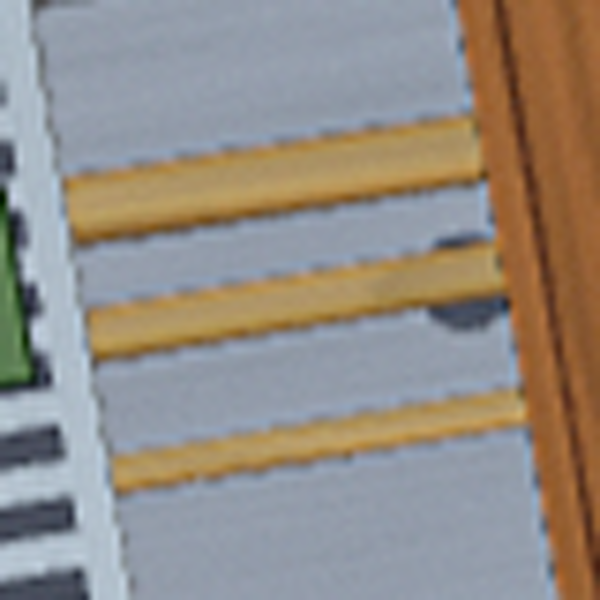

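```bash
cat > h.py <<'E'
import numpy as np
from station import r, imaging
def ray(n,px,z):
    p=imaging.camera_params(n);K=p["intrinsics"];T=p["world_from_camera"]
    d=T[:3,:3]@np.linalg.inv(K)@np.array([px[0],px[1],1]);o=T[:3,3]
    return o+d*(z-o[2])/d[2]
def proj(n,X):
    p=imaging.camera_params(n);K=p["intrinsics"];T=np.linalg.inv(p["world_from_camera"])
    q=K@(T[:3,:3]@np.array(X)+T[:3,3]);return q[:2]/q[2]
E
python3 - <<'E'
from h import *
np.set_printoptions(precision=4,suppress=True)
c1=lambda u,v:((u+.5)/4-.5+140,(v+.5)/4-.5+100)
c2=lambda u,v:((u+.5)/7.5-.5+175,(v+.5)/7.5-.5+140)
B=[ray("top",c1(*p),.12) for p in[(373,82),(678,30),(753,460),(444,513)]]
T=[ray("top",c1(*p),.115) for p in[(31,138),(149,119),(220,552),(104,573)]]
for P in(B,T):
    P=np.array(P);print(P[:,:2],P.mean(0),[np.linalg.norm(P[i]-P[(i+1)%4]) for i in range(4)])
    e=(P[0]+P[1]-P[2]-P[3]);print("xaxis yaw",np.degrees(np.arctan2(e[1],e[0])))
    e=(P[0]+P[3]-P[1]-P[2]);print("yaxis yaw-90",np.degrees(np.arctan2(-e[0],e[1])))
for nm,a,b in(("thick",(72,210),(482,150)),("med",(91,334),(503,267)),("thin",(117,473),(525,410))):
    zz={"thick":.021,"med":.0175,"thin":.014}[nm]
    A=ray("top",c2(*a),zz);C=ray("top",c2(*b),zz);d=A-C
    print(nm,A,C,np.degrees(np.arctan2(-d[0],d[1])))
lem=ray("top",c1(588,160),.14);print(lem)
for k in [(652,108),(708,378)]: print("knife",ray("top",c1(*k),.13))
E
```

```text
[[ 0.7343  0.0561]
 [ 0.7828 -0.1808]
 [ 0.4489 -0.2465]
 [ 0.4012 -0.009 ]] [ 0.5918 -0.095   0.12  ] [np.float64(0.24184362031355044), np.float64(0.3402631884828307), np.float64(0.24223474782276222), np.float64(0.3394259271607726)]
xaxis yaw 11.09241008967523
yaxis yaw-90 11.46998773351071
[[0.6829 0.3212]
 [0.7007 0.23  ]
 [0.366  0.1627]
 [0.3473 0.2514]] [0.5242 0.2413 0.115 ] [np.float64(0.09292260027241186), np.float64(0.341391862171784), np.float64(0.09058310391595606), np.float64(0.34277731969313996)]
xaxis yaw 11.55570832416123
yaxis yaw-90 11.461850696950478
thick [0.591 0.216 0.021] [0.6232 0.0355 0.021 ] 10.119207401679645
med [0.5366 0.206  0.0175] [0.5718 0.0247 0.0175] 10.99803808855085
thin [0.4755 0.1928 0.014 ] [0.5088 0.013  0.014 ] 10.494550714214167
[ 0.6749 -0.1113  0.14  ]
knife [ 0.7187 -0.1607  0.13  ]
knife [ 0.5108 -0.2087  0.13  ]
```

```bash
cat >> h.py <<'E'
from scipy.spatial.transform import Rotation as Ro
C=np.array([.5655,.0363,0]);yaw=np.radians(11.3)
ex=np.array([np.cos(yaw),np.sin(yaw),0]);ey=np.array([-np.sin(yaw),np.cos(yaw),0]);ez=np.array([0,0,1.])
def W(x,y,z): return C+ex*x+ey*y+ez*z
def Bf(p): p=np.array(p)-C; return np.array([p@ex,p@ey,p[2]])
# tool rot: lean = top towards +y_b (deg), roll = top towards -x_b (deg)
def tool(lean,roll,pinyaw=10.3):
    t=np.radians(pinyaw);a=np.array([np.cos(t),np.sin(t),0]);b=np.array([-np.sin(t),np.cos(t),0])
    R0=np.stack([-b,-a,-ez],1)
    L=Ro.from_rotvec(-a*np.radians(lean)).as_matrix()   # ez -> +b
    Rl=Ro.from_rotvec(-b*np.radians(roll)).as_matrix()  # ez -> -a
    return L@Rl@R0
def move(p,R):
    s=r.sense();R0=s["ee_rot"]
    d=R0.T@(np.array(p)-s["tcp_pos"])/.04
    w=np.degrees(Ro.from_matrix(R0.T@R).as_rotvec())/5
    print("motion",np.round(d,3),np.round(w,3),"t",s["time_s"])
E
python3 - <<'E'
from h import *
import cv2
im=cv2.imread("pics/side0.png")
c=im[120:230,190:360];cv2.imwrite("pics/s1.png",cv2.resize(c,None,fx=4.7,fy=4.7,interpolation=cv2.INTER_CUBIC))
print(tool(20,0)[:,2],tool(0,10)[:,2])
for q in [(0,-.013,.105),(0,.163,.105),(.058,.163,.105),(.058,.2,.021)]: print(q,W(*q),proj("side",W(*q)))
move(W(.058,.07,.22),tool(0,0))
E
```

```text
[ 0.06115396 -0.3365085  -0.93969262] [ 0.17084984  0.03104868 -0.98480775]
(0, -0.013, 0.105) [0.5680473  0.02355201 0.105     ] [261.46940134 188.74139046]
(0, 0.163, 0.105) [0.53356078 0.19614019 0.105     ] [225.00361358 165.41598295]
(0.058, 0.163, 0.105) [0.59043643 0.20750507 0.105     ] [235.61675965 157.10051193]
(0.058, 0.2, 0.021) [0.58318642 0.24378781 0.021     ] [229.22466743 168.19730351]
motion [-15.371  13.697   0.065] [ 1.9000e-02  1.5000e-02 -1.6477e+01] t 0.1
```

View pics/s1.png

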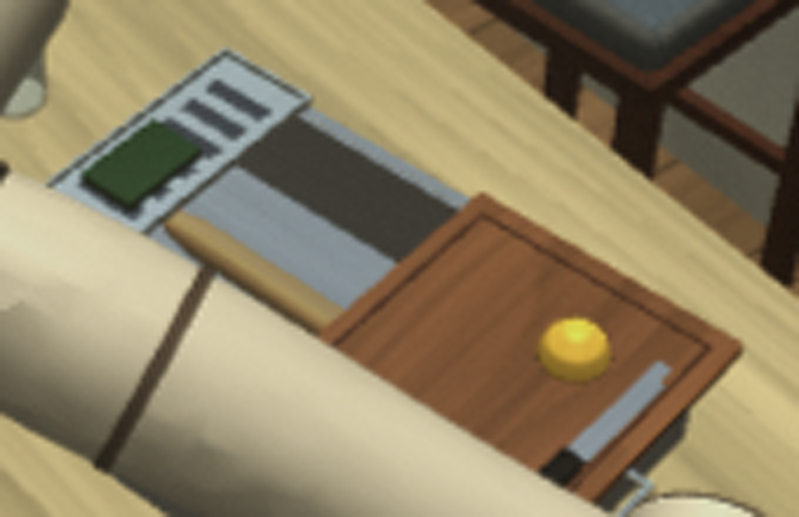

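The side view shows the thick pin's tapered tray end just below the tray edge, at crop (168,224), i.e. pixel (225.8,167.7). I can locate that end from it.

Run:
```python
from h import *
c=lambda u,v:((u+.5)/4.7-.5+190,(v+.5)/4.7-.5+120)
for q in [(166,222),(170,215),(170,230),(176,212)]:
  for z in(.021,.03): print(q,z,Bf(ray("side",c(*q),z)))
for q in [(228,55),(309,100),(482,196),(742,348)]: print(Bf(ray("side",c(*q),.117)))
for a in[(.591,.216,.021),(.6232,.0355,.021),(.5366,.206,.0175),(.5718,.0247,.0175)]: print(Bf(a))
print(Bf((.6829,.3212,.115)),Bf((.7007,.23,.115)),Bf((.7343,.0561,.12)),Bf((.7828,-.1808,.12)))
```

```text
(166, 222) 0.021 [0.05239063 0.21781628 0.021     ]
(166, 222) 0.03 [0.04618247 0.21142618 0.03      ]
(170, 215) 0.021 [0.06058514 0.22092237 0.021     ]
(170, 215) 0.03 [0.05432023 0.21451076 0.03      ]
(170, 230) 0.021 [0.04776528 0.20890085 0.021     ]
(170, 230) 0.03 [0.04158915 0.20257249 0.03      ]
(176, 212) 0.021 [0.06647014 0.2195446  0.021     ]
(176, 212) 0.03 [0.06016449 0.21314253 0.03      ]
[0.16214089 0.24428269 0.117     ]
[0.16441653 0.15722358 0.117     ]
[ 0.16908106 -0.01741966  0.117     ]
[ 0.1690279  -0.25868171  0.117     ]
[0.0602172  0.17121983 0.021     ]
[ 0.05642471 -0.01209058  0.021     ]
[0.0049123  0.17207315 0.0175    ]
[ 0.0039049  -0.01260959  0.0175    ]
[0.17094922 0.25637304 0.115     ] [0.17053387 0.16345314 0.115     ] [ 0.16940749 -0.01365954  0.12      ] [ 0.17054766 -0.25547054  0.12      ]
```

move_arm(
  motion=[0,0,-1,0,0,0,0,-5,4,-1,0,0,-5,0,-15.4,13.7,-0.5,0,0,-16.5,0,-15.4,13.7,-0.5,0,0,-16.5,0,-15.4,13.7,-0.5,0,0,-16.5,0,-15.4,13.7,-0.5,0,0,-16.5,0,-15.4,13.7,-0.5,0,0,-16.5,0,-15.4,13.7,-0.5,0,0,-16.5,0,-15.4,13.7,-0.5,0,0,-16.5,0,-15.4,13.7,-0.5,0,0,-16.5,0,-15.4,13.7,-0.5,0,0,-16.5,0,-15.4,13.7,-0.5,0,0,-16.5,0,-15.4,13.7,-0.5,0,0,-16.5,0,-15.4,13.7,-0.5,0,0,-16.5,0,-15.4,13.7,-0.5,0,0,-16.5,0,-15.4,13.7,-0.5,0,0,-16.5,0,-15.4,13.7,-0.5,0,0,-16.5,0,-15.4,13.7,-0.5,0,0,-16.5,0,-15.4,13.7,-0.5,0,0,-16.5,0,-15.4,13.7,-0.5,0,0,-16.5,0],
)

```text
time_s: 1.77
tcp_pos: [0.5934, 0.0901, 0.2429]
ee_rot: [[0.181, -0.983, -0.002], [-0.983, -0.181, 0.002], [-0.002, 0.001, -1.0]]
wrist_force: [1.0, -0.7, 0.9]
gripper_width: 0.499
```

Run:
```python
from h import *
import cv2
for n in("side","top"):
    im=imaging.capture(n); p=proj(n,r.sense()["tcp_pos"]); print(n,p)
    x,y=int(p[0]),int(p[1]); c=im[max(0,y-90):y+60,max(0,x-100):x+100]
    cv2.imwrite(f"pics/{n}1.png",cv2.resize(c,None,fx=4,fy=4,interpolation=cv2.INTER_CUBIC))
s=r.sense();print(s["joints"],Bf(s["tcp_pos"]))
move(W(.058,.11,.16),tool(0,8))
```

```text
side [255.64335669 145.60512572]
top [217.23978688 159.56190498]
[ 24.1724894   19.18468573  -1.08208519  -0.14592321 -69.79921559
 -13.43405904] [0.04001658 0.0495397  0.24117714]
motion [-1.512 -0.437  2.032] [1.619 0.029 0.076] t 1.8667
```

View pics/side1.png

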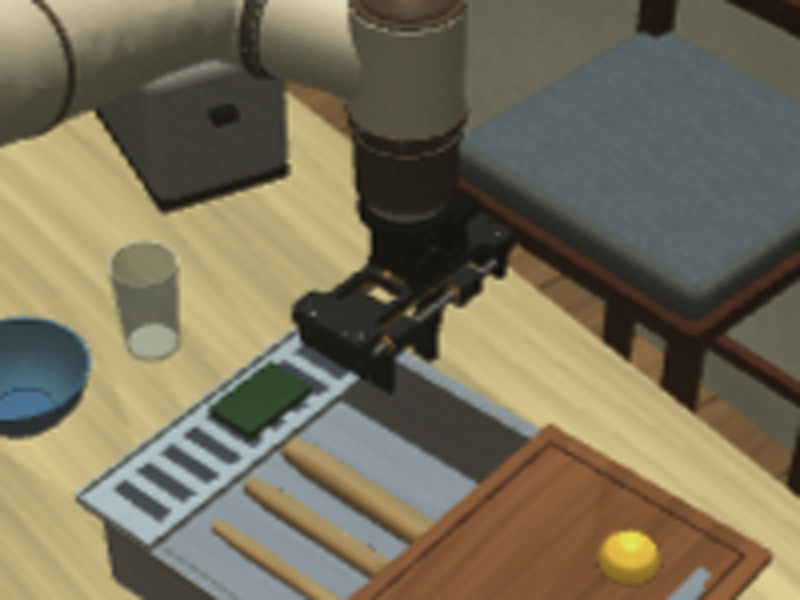

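View pics/top1.png

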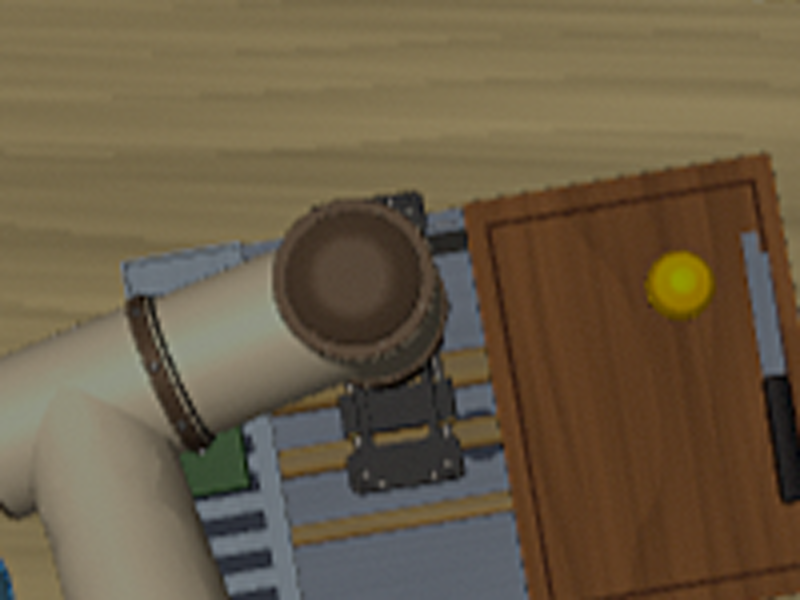

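```bash
sed -i 's/pinyaw=10.3/pinyaw=10.1/' h.py
python3 - <<'E'
from h import *
move(W(.060,.11,.10),tool(0,8))
move(W(.060,.11,.0125),tool(0,8))
E
```

```text
motion [-1.509 -0.489  3.532] [1.619 0.032 0.116] t 1.8667
motion [-1.505 -0.493  5.719] [1.619 0.032 0.116] t 1.8667
```

move_arm(
  motion=[-1.5,-0.5,1,1.6,0,0.1,0,-1.5,-0.5,2,1.6,0,0.1,0,-1.5,-0.5,3,1.6,0,0.1,0,-1.5,-0.5,3.5,1.6,0,0.1,0,-1.5,-0.5,3.5,1.6,0,0.1,0,-1.5,-0.5,3.5,1.6,0,0.1,0,-1.5,-0.5,3.5,1.6,0,0.1,0],
)

```text
time_s: 2.45
tcp_pos: [0.6045, 0.1556, 0.1029]
ee_rot: [[0.177, -0.975, 0.137], [-0.984, -0.175, 0.027], [-0.002, -0.139, -0.99]]
wrist_force: [-0.0, 0.3, 0.5]
gripper_width: 0.496
```

Run:
```python
from h import *
import cv2
for n in("side","top"):
    im=imaging.capture(n); p=proj(n,r.sense()["tcp_pos"]); print(n,p)
    x,y=int(p[0]),int(p[1]); c=im[max(0,y-75):y+75,max(0,x-100):x+100]
    cv2.imwrite(f"pics/{n}2.png",cv2.resize(c,None,fx=4,fy=4,interpolation=cv2.INTER_CUBIC))
s=r.sense();print(s["joints"],Bf(s["tcp_pos"]),s["wrist_force"])
move(W(.060,.11,.0125),tool(0,8))
```

```text
side [247.10497591 163.29894493]
top [199.89292228 160.91382156]
[ 30.56734455  24.32801662 -16.53587199   4.00156485 -41.42539921
 -23.22596032] [0.0624359  0.10950546 0.10448558] [-0.1144923   0.69460293  0.54211906]
motion [-2.000e-03  3.890e-01  2.267e+00] [-0.042  0.046  0.01 ] t 2.55
```

View pics/side2.png

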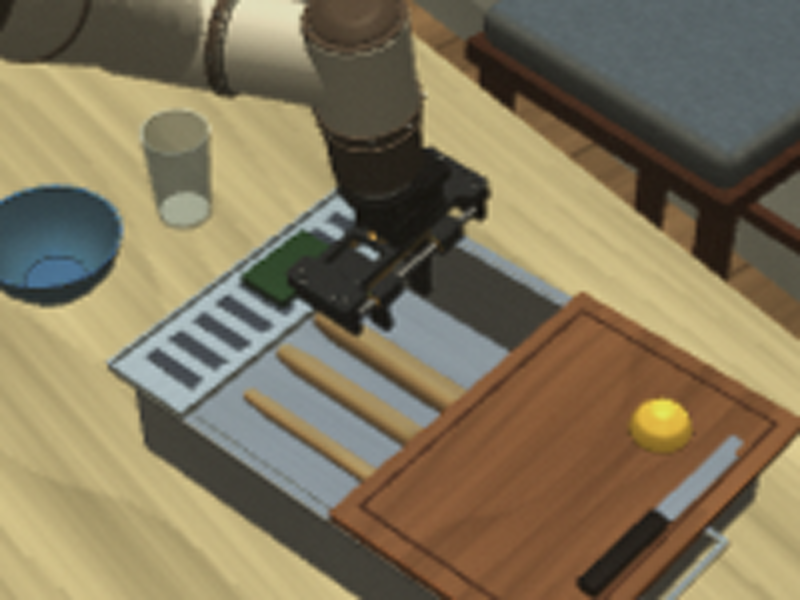

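move_arm(
  motion=[0,0.1,0.6,0,0,0,0,0,0.2,1.2,0,0,0,0,0,0.3,1.6,0,0,0,0,0,0.35,1.8,0,0,0,0,0,0.35,1.8,0,0,0,0],
)

```text
time_s: 2.97
tcp_pos: [0.6016, 0.155, 0.0313]
ee_rot: [[0.176, -0.974, 0.139], [-0.984, -0.174, 0.029], [-0.004, -0.142, -0.99]]
wrist_force: [0.6, -1.3, 0.3]
gripper_width: 0.498
```

Run:
```python
from h import *
import cv2
n="side"
im=imaging.capture(n); p=proj(n,r.sense()["tcp_pos"]); print(n,p)
x,y=int(p[0]),int(p[1]); c=im[max(0,y-75):y+75,max(0,x-100):x+100]
cv2.imwrite(f"pics/{n}3.png",cv2.resize(c,None,fx=4,fy=4,interpolation=cv2.INTER_CUBIC))
s=r.sense();print(Bf(s["tcp_pos"]),s["wrist_force"])
move(W(.060,.11,.0125),tool(0,8))
```

```text
side [246.769589   176.96076948]
[0.0596819  0.10966832 0.032444  ] [ 0.10868639 -1.46354204  0.94202748]
motion [-0.006  0.064  0.495] [-0.062  0.049  0.007] t 3.0167
```

View pics/side3.png

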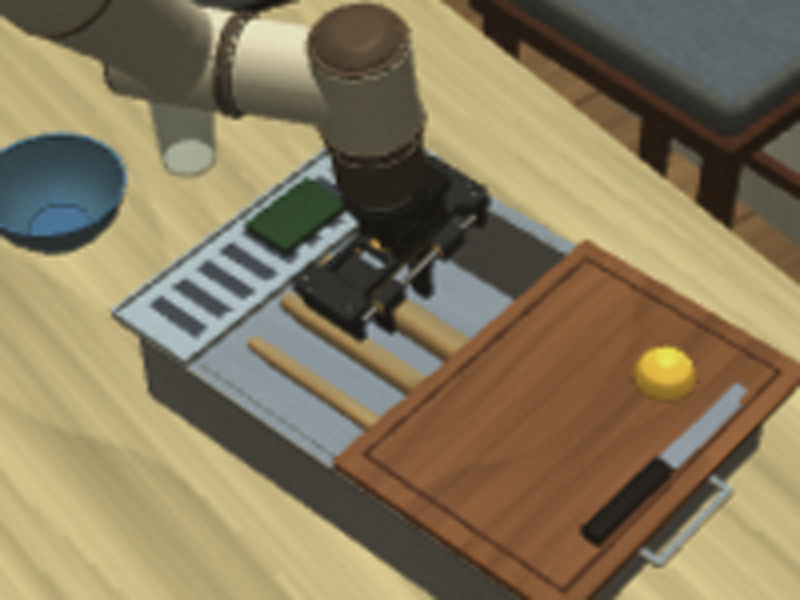

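The fingers straddle the thick pin with no contact. I'll go down the last bit and grip.

move_arm(
  motion=[0,0.05,0.2,0,0,0,0,0,0.05,0.4,0,0,0,0,0,0.05,0.48,0,0,0,0,0,0.05,0.48,0,0,0,0,0,0.05,0.48,0,0,0,1,0,0.05,0.48,0,0,0,1,0,0.05,0.48,0,0,0,1,0,0.05,0.48,0,0,0,1,0,0.05,0.48,0,0,0,1,0,0.05,0.48,0,0,0,1],
)

```text
time_s: 3.85
tcp_pos: [0.6036, 0.1559, 0.0134]
ee_rot: [[0.177, -0.974, 0.142], [-0.984, -0.174, 0.03], [-0.004, -0.145, -0.989]]
wrist_force: [0.2, 0.0, 1.5]
gripper_width: 0.356
```

Run:
```python
from h import *
s=r.sense();print(Bf(s["tcp_pos"]),s["wrist_force"],s["moment"],s["gripper_width"]*87)
```

```text
[0.06077034 0.10986411 0.01344866] [0.24342223 0.01161778 1.46018172] [2.85900629e-04 3.02421969e-01 7.81920207e-02] 31.008484392159307
```

move_arm(
  motion=[0,0,-0.1,0,0,0,1,0,0,-0.1,0,0,0,1,0.2,0,-0.1,0,0,0,1,0.4,0,-0.1,0,0,0,1,0.6,0,-0.1,0,0,0,1,0.8,0,-0.1,0,0,0,1,1,0,-0.1,0,0,0,1,1.2,0,-0.1,0,0,0,1,1.4,0,-0.1,0,0,0,1,1.5,0,-0.1,0,0,0,1,1.6,0,-0.1,0,0,0,1,1.6,0,-0.1,0,0,0,1],
)

```text
time_s: 4.85
tcp_pos: [0.6144, 0.092, 0.0171]
ee_rot: [[0.176, -0.974, 0.142], [-0.984, -0.173, 0.03], [-0.004, -0.145, -0.989]]
wrist_force: [0.2, 0.3, -1.8]
gripper_width: 0.356
```

```bash
cat > snap.py <<'E'
from h import *
import cv2,sys
k=sys.argv[1]
for n in sys.argv[2:]:
    im=imaging.capture(n); p=proj(n,W(.02,.05,.12))
    x,y=int(p[0]),int(p[1]); x0=max(0,x-100);y0=max(0,y-75); c=im[y0:y+75,x0:x+100]; print(n,x0,y0)
    cv2.imwrite(f"pics/{n}{k}.png",cv2.resize(c,None,fx=4,fy=4,interpolation=cv2.INTER_CUBIC))
s=r.sense();print(s["time_s"],Bf(s["tcp_pos"]),s["wrist_force"],s["moment"],s["gripper_width"]*87)
E
python3 snap.py 4 side top
```

```text
side 151 99
top 120 95
4.95 [0.05897913 0.04579796 0.01714856] [-0.38966531  0.03242203 -1.82409128] [ 0.00063808  0.51479146 -0.01612321] 31.071759778337757
```

View pics/side4.png

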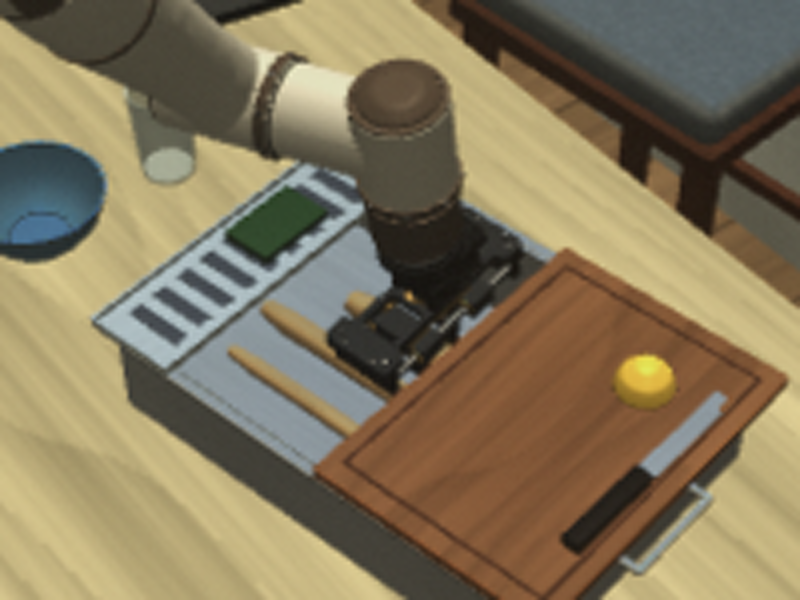

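The pin has slid back; its tray end is now visible at crop (350,300).

Run:
```python
from h import *
for u,v in[(346,300),(350,294)]: print(Bf(ray("side",((u+.5)/4-.5+151,(v+.5)/4-.5+99),.026)))
```

```text
[0.05305202 0.15355805 0.026     ]
[0.06153849 0.15603645 0.026     ]
```

View pics/top4.png

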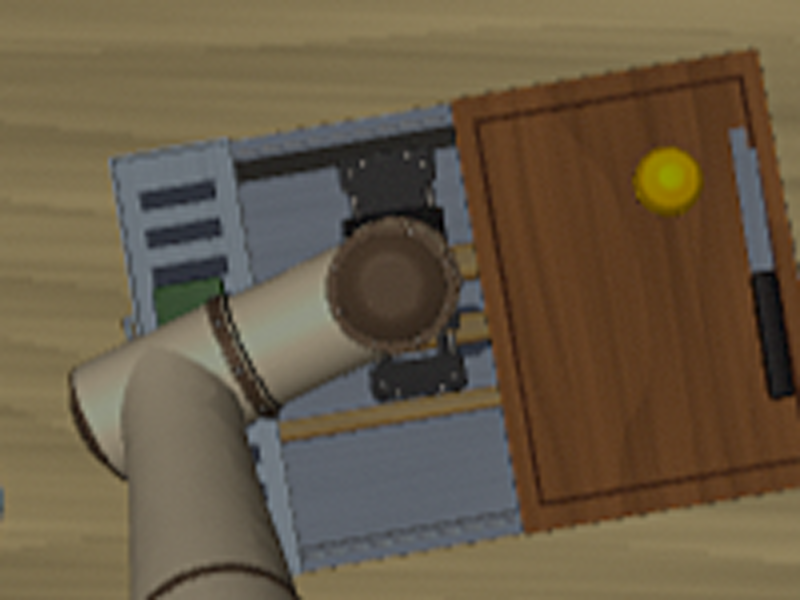

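move_arm(
  motion=[0.1,0,0,0,0,0,1,0.2,0,0,0,0,0,1,0.3,0,0,0,0,0,1,0.33,0,0,0,0,0,1,0.33,0,0,0,0,0,1],
)

```text
time_s: 5.37
tcp_pos: [0.6179, 0.0843, 0.0176]
ee_rot: [[0.177, -0.973, 0.147], [-0.984, -0.174, 0.035], [-0.009, -0.151, -0.989]]
wrist_force: [-5.4, 15.9, -1.6]
gripper_width: 0.356
```

```bash
python3 snap.py 5 side
```

```text
side 151 99
5.4167 [0.06061344 0.03677709 0.01758224] [-4.35870611 16.70931812 -0.57660004] [4.89599511 1.73104425 0.51479817] 30.809658385992876
```

View pics/side5.png

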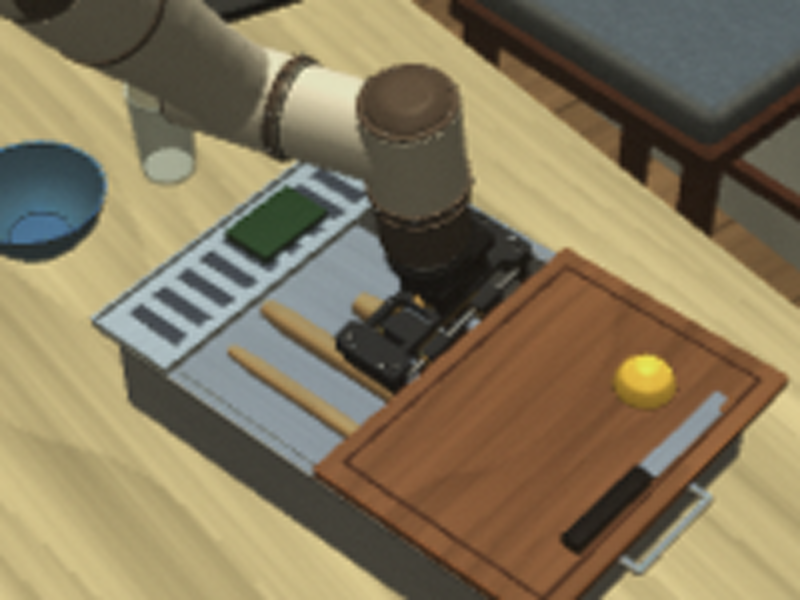

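The 17 N push along the pin, with a long lever arm, means its board end has reached the wall. I'll back off slightly, release, and regrasp closer to the pin's middle with the tool leaning towards the tray.

move_arm(
  motion=[-0.05,0,0,0,0,0,1,-0.05,0,0.08,0,0,0,1,-0.05,0,0.08,0,0,0,0,-0.05,0,0.08,0,0,0,0,-0.05,0,0.08,0,0,0,0,-0.05,0,0.08,0,0,0,0],
)

```text
time_s: 5.92
tcp_pos: [0.618, 0.0857, 0.0146]
ee_rot: [[0.177, -0.973, 0.147], [-0.984, -0.174, 0.035], [-0.009, -0.15, -0.989]]
wrist_force: [-0.3, -0.5, -0.4]
gripper_width: 0.486
```

Run:
```python
from h import *
s=r.sense();print(Bf(s["tcp_pos"]),s["wrist_force"],s["gripper_width"]*87,s["joints"])
move(W(.059,.03,.03),tool(12,5))
move(W(.059,.016,.03),tool(25,5))
move(W(.0585,.014,.0137),tool(25,5))
```

```text
[0.06119615 0.03815456 0.01460211] [-0.28071314 -0.49985726 -0.44630994] 42.285685024103635 [ 23.48125688  30.88683994 -21.27016102   3.0829045  -29.34578293
 -15.89271554]
motion [ 0.202 -0.008 -0.39 ] [-0.729  2.483 -0.277] t 5.9167
motion [ 0.552 -0.015 -0.392] [-0.722  5.065 -0.586] t 5.9167
motion [0.605 0.058 0.009] [-0.722  5.065 -0.586] t 5.9167
```

move_arm(
  motion=[0.1,0,-0.2,-0.3,1.2,-0.1,0,0.2,0,-0.4,-0.5,2.4,-0.3,0,0.4,0,-0.4,-0.5,3.7,-0.5,0,0.55,-0.02,-0.4,-0.5,5,-0.6,0,0.55,-0.02,-0.4,-0.5,5,-0.6,0,0.55,-0.02,-0.4,-0.5,5,-0.6,0,0.55,-0.02,-0.4,-0.5,5,-0.6,0],
)

```text
time_s: 6.5
tcp_pos: [0.6203, 0.0633, 0.0303]
ee_rot: [[0.156, -0.972, 0.176], [-0.896, -0.214, -0.389], [0.415, -0.097, -0.904]]
wrist_force: [0.5, 0.7, -0.5]
gripper_width: 0.5
```

```bash
python3 snap.py 6 side top
python3 - <<'E'
from h import *
s=r.sense();print(s["joints"])
move(W(.0605,.014,.0142),tool(25,6))
E
```

```text
side 151 99
top 120 95
6.6 [0.05960124 0.01567384 0.03083426] [-0.08372862  0.11456265  0.46752929] [0.81799912 0.49943038 0.07306312] 43.782781465280806
[ 28.68052084  32.05296908 -32.42601662  45.59259075 -36.61434389
 -57.28969148]
motion [-0.135  0.02   0.396] [-0.023  0.082 -0.064] t 6.6
```

View pics/side6.png

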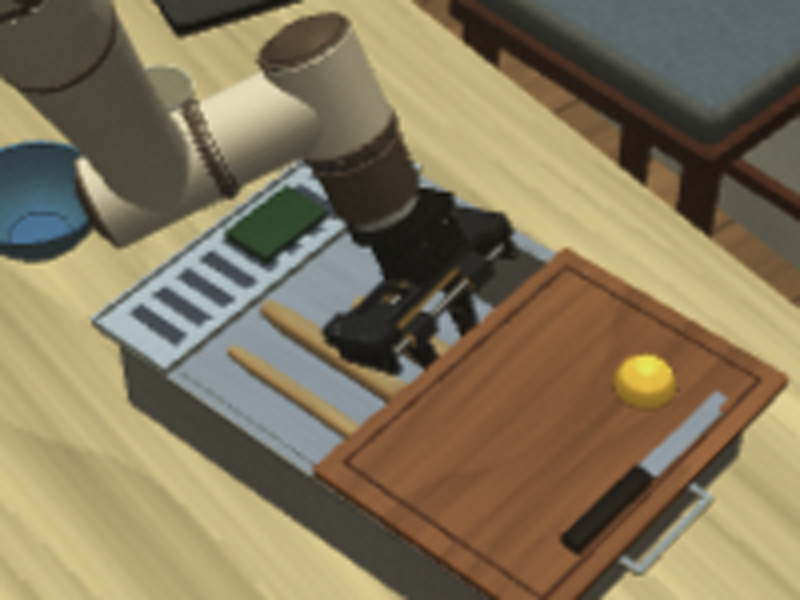

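View pics/top6.png

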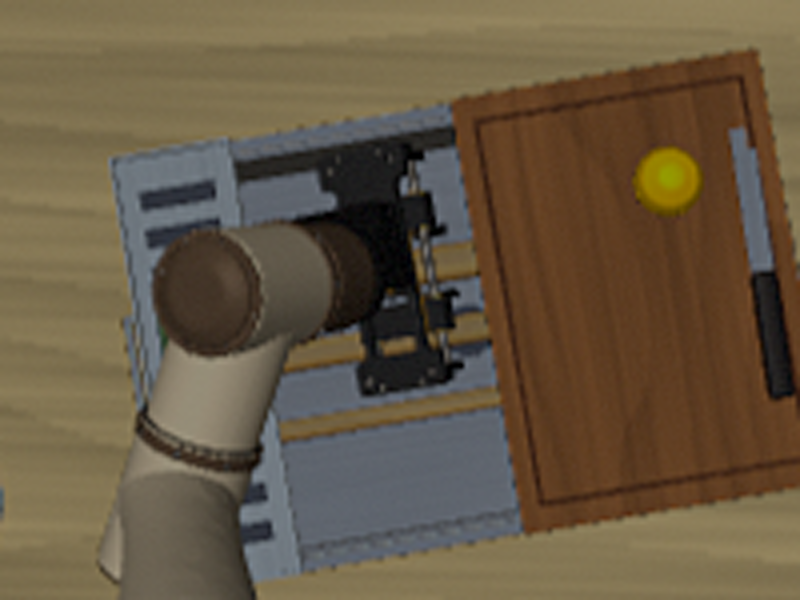

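move_arm(
  motion=[-0.07,0.02,0.2,0,0,0,0,-0.13,0.02,0.39,0,0,0,0,-0.13,0.02,0.39,0,0,0,0,-0.13,0.02,0.39,0,0,0,1,-0.13,0.02,0.39,0,0,0,1,-0.13,0.02,0.39,0,0,0,1,-0.13,0.02,0.39,0,0,0,1,-0.13,0.02,0.39,0,0,0,1,-0.13,0.02,0.39,0,0,0,1],
)

```text
time_s: 7.35
tcp_pos: [0.622, 0.0619, 0.0145]
ee_rot: [[0.155, -0.972, 0.178], [-0.896, -0.214, -0.388], [0.415, -0.099, -0.904]]
wrist_force: [0.1, -0.1, -1.5]
gripper_width: 0.359
```

Run:
```python
from h import *
s=r.sense();R=s["ee_rot"];print(Bf(s["tcp_pos"]),s["wrist_force"],s["moment"],s["gripper_width"]*87,s["joints"])
g=s["tcp_pos"]-R[:,2]*.008
print(Bf(g))
# plan: pin held at point G, y_b ~; board end dist s0
```

```text
[0.06046651 0.01400751 0.01448256] [ 0.13223698 -0.10146079 -1.493683  ] [0.90640239 0.50052751 0.09650974] 31.22660147644692 [ 27.93702638  33.35263488 -33.50012306  48.39665549 -34.7608549
 -59.90301687]
[0.05968275 0.01733302 0.02171628]
```

```bash
cat > plan.py <<'E'
import numpy as np
S0=.246
def rectd(P,y0,y1,z0,z1):
    dy=np.maximum(np.maximum(y0-P[:,0],P[:,0]-y1),0);dz=np.maximum(np.maximum(z0-P[:,1],P[:,1]-z1),0)
    o=np.hypot(dy,dz); ins=np.minimum.reduce([P[:,0]-y0,y1-P[:,0],P[:,1]-z0,z1-P[:,1]])
    return np.where(o>0,o,-ins)
s=np.linspace(0,.37,75); rad=np.where(s<.03,.0115+.0045*s/.03,np.where(s>.34,.0115+.0045*(.37-s)/.03,.016))
def clr(ye,ze,th,lean0=25):
    t=np.radians(th);u=np.array([np.cos(t),np.sin(t)]);n=np.array([-u[1],u[0]])
    e=np.array([ye,ze]);A=e+s[:,None]*u
    edge=np.vstack([A+rad[:,None]*n,A-rad[:,None]*n])
    b=rectd(edge,-.26,-.013,.105,.120).min(); tr=rectd(edge,.163,.26,.105,.117).min()
    f=edge[:,1].min()-.005 if True else 0; w=edge[:,0].min()+.23
    # gripper body
    G=e+S0*u; l=np.radians(lean0)-t; up=np.array([np.sin(l),np.cos(l)]);v=np.array([np.cos(l),-np.sin(l)])
    aa,pp=np.meshgrid(np.linspace(-.04,.04,17),np.linspace(.062,.26,40))
    Q=G+aa.ravel()[:,None]*v+pp.ravel()[:,None]*up
    gb=min(rectd(Q,-.26,-.013,.105,.120).min(),rectd(Q,.163,.26,.105,.117).min(),rectd(Q,-.2,-.135,.12,.15).min())
    return b,tr,f,w,gb,G,e
if __name__=="__main__":
    np.set_printoptions(precision=4,suppress=True)
    def best(ye):
        B=None
        for th in np.arange(0,50,1):
            for ze in np.arange(.017,.20,.003):
                c=clr(ye,ze,th);m=min(c[0],c[1],c[2]+.002,c[3]+.003,c[4])
                if B is None or m>B[0]: B=(m,th,ze,c)
        return B
    for th in (0,2,4,6,8,10,12,14,16,18):
        c=clr(-.223,.0195,th);print("lift",th,np.array(c[:5]),c[5])
    for ye in np.arange(-.22,.06,.03):
        m,th,ze,c=best(ye);print(round(ye,3),round(m,4),th,round(ze,3),np.array(c[:5]),c[5])
E
python3 plan.py
```

```text
lift 0 [ 0.0695  0.0757 -0.0015  0.007   0.0288] [0.023  0.0195]
lift 2 [ 0.0622  0.0633 -0.0004  0.0066  0.0236] [0.0229 0.0281]
lift 4 [0.0546 0.0514 0.0006 0.0062 0.0203] [0.0224 0.0367]
lift 6 [0.0471 0.0403 0.0017 0.0058 0.017 ] [0.0217 0.0452]
lift 8 [0.0394 0.031  0.0028 0.0054 0.0143] [0.0206 0.0537]
lift 10 [0.0318 0.0256 0.0032 0.005  0.0158] [0.0193 0.0622]
lift 12 [0.024  0.0265 0.0033 0.0046 0.0208] [0.0176 0.0706]
lift 14 [0.0162 0.0252 0.0033 0.0042 0.0273] [0.0157 0.079 ]
lift 16 [0.0083 0.0272 0.0034 0.0038 0.0339] [0.0135 0.0873]
lift 18 [0.0008 0.0311 0.0036 0.0034 0.0407] [0.011  0.0955]
-0.22 0.013 0 0.035 [0.054  0.0599 0.014  0.01   0.029 ] [0.026 0.035]
-0.19 0.043 0 0.182 [0.046  0.0504 0.161  0.04   0.1134] [0.056 0.182]
-0.16 0.0671 31 0.197 [0.0671 0.2189 0.1821 0.0641 0.2618] [0.0509 0.3237]
-0.13 0.0695 49 0.197 [0.0695 0.2576 0.1845 0.0913 0.2924] [0.0314 0.3827]
-0.1 0.0695 49 0.197 [0.0695 0.235  0.1845 0.1213 0.3033] [0.0614 0.3827]
-0.07 0.0695 49 0.197 [0.0695 0.2123 0.1845 0.1513 0.306 ] [0.0914 0.3827]
-0.04 0.0695 49 0.197 [0.0695 0.1897 0.1845 0.1813 0.3116] [0.1214 0.3827]
-0.01 0.0704 49 0.197 [0.0704 0.1671 0.1845 0.2113 0.3147] [0.1514 0.3827]
0.02 0.081 49 0.197 [0.081  0.1444 0.1845 0.2413 0.3091] [0.1814 0.3827]
0.05 0.0998 49 0.197 [0.0998 0.1228 0.1845 0.2713 0.3063] [0.2114 0.3827]
```

Run:
```python
from plan import *
np.set_printoptions(precision=4,suppress=True)
for ye in [-.22,-.2,-.18,-.16,-.14,-.12,-.1,-.08,-.06,-.04,-.02,0,.01,.02]:
    B=None
    for th in np.arange(10,38,1.):
        for ze in np.arange(.018,.12,.002):
            t=np.radians(th)
            if ye<-.013 and ze+(-.013-ye)*np.tan(t)+.016/np.cos(t)>.105: continue
            if ze+(.163-ye)*np.tan(t)-.016/np.cos(t)<.117: continue
            c=clr(ye,ze,th);m=min(c[0],c[1],c[2]+.008,c[3]+.01,c[4])
            if B is None or m>B[0]+1e-4: B=(m,th,ze,c)
    if B: print(ye,round(B[0],4),B[1],round(B[2],3),np.array(B[3][:5]),B[3][5])
    else: print(ye,None)
```

```text
-0.22 0.0069 17.0 0.018 [0.0069 0.0258 0.002  0.0066 0.0362] [0.0153 0.0899]
-0.2 0.0087 18.0 0.018 [0.009  0.0087 0.0021 0.0264 0.0431] [0.034 0.094]
-0.18 0.0088 20.0 0.018 [0.0088 0.0106 0.0022 0.0461 0.0559] [0.0512 0.1021]
-0.16 0.0097 22.0 0.018 [0.0097 0.0133 0.0023 0.0657 0.07  ] [0.0681 0.1102]
-0.14 0.0124 23.0 0.02 [0.0126 0.0132 0.0044 0.0855 0.0689] [0.0864 0.1161]
-0.12 0.0142 24.0 0.024 [0.0145 0.0142 0.0085 0.1053 0.0705] [0.1047 0.1241]
-0.1 0.017 26.0 0.026 [0.017  0.0175 0.0107 0.125  0.0796] [0.1211 0.1338]
-0.08 0.0195 28.0 0.028 [0.0205 0.0195 0.0128 0.1446 0.0898] [0.1372 0.1435]
-0.06 0.0231 31.0 0.03 [0.0241 0.0243 0.0151 0.1641 0.1028] [0.1509 0.1567]
-0.04 0.0275 34.0 0.034 [0.0278 0.0287 0.0195 0.1836 0.1157] [0.1639 0.1716]
-0.02 0.0317 37.0 0.04 [0.0317 0.0327 0.0258 0.2031 0.1287] [0.1765 0.188 ]
0 0.0322 37.0 0.056 [0.0322 0.0334 0.0418 0.2231 0.1406] [0.1965 0.204 ]
0.01 0.0338 37.0 0.064 [0.0338 0.0338 0.0498 0.2331 0.1476] [0.2065 0.212 ]
0.02 0.0341 37.0 0.072 [0.0353 0.0341 0.0578 0.2431 0.1554] [0.2165 0.22  ]
```

```bash
cat > way.py <<'E'
from h import *
import json,sys,os
s=r.sense()
if not os.path.exists("g.json"):
    json.dump([s["tcp_pos"].tolist(),s["ee_rot"].tolist()],open("g.json","w"))
p0,Rg=map(np.array,json.load(open("g.json")))
G0=p0-Rg[:,2]*.008; g=Bf(G0)
t=np.radians(10.1);a=np.array([np.cos(t),np.sin(t),0])
def pose(th,y,z,x=None):
    R=Ro.from_rotvec(a*np.radians(th)).as_matrix()@Rg
    if x is None: x=g[0]+.0208*(y-g[1])
    return W(x,y,z)+R[:,2]*.008,R
if __name__=="__main__":
    np.set_printoptions(precision=2,suppress=True)
    for w in eval(sys.argv[1]):
        p,R=pose(*w);R0=s["ee_rot"]
        print(w,R0.T@(p-s["tcp_pos"])/.04,np.degrees(Ro.from_matrix(R0.T@R).as_rotvec())/5)
E
python3 way.py "[(0,.0205,.0225),(4,.0215,.038),(8,.020,.0545),(12,.0185,.0715),(15.5,.017,.086)]"
```

```text
(0, 0.0205, 0.0225) [-0.06 -0.01 -0.05] [0. 0. 0.]
(4, 0.0215, 0.038) [ 0.06 -0.04 -0.41] [-0.   -0.8   0.09]
(8, 0.02, 0.0545) [ 0.25 -0.08 -0.77] [-0.01 -1.59  0.17]
(12, 0.0185, 0.0715) [ 0.45 -0.12 -1.14] [-0.01 -2.39  0.26]
(15.5, 0.017, 0.086) [ 0.62 -0.16 -1.46] [-0.01 -3.08  0.33]
```

move_arm(
  motion=[-0.06,-0.01,-0.05,0,0,0,1,-0.06,-0.01,-0.05,0,0,0,1,0,-0.02,-0.23,0,-0.4,0.05,1,0.06,-0.04,-0.41,0,-0.8,0.09,1,0.15,-0.06,-0.59,0,-1.2,0.13,1,0.25,-0.08,-0.77,0,-1.6,0.17,1,0.25,-0.08,-0.77,0,-1.6,0.17,1],
)

```text
time_s: 7.93
tcp_pos: [0.6226, 0.0661, 0.049]
ee_rot: [[0.161, -0.974, 0.159], [-0.946, -0.198, -0.257], [0.282, -0.109, -0.953]]
wrist_force: [0.5, 0.6, -1.3]
gripper_width: 0.361
```

```bash
python3 snap.py 7 side top
```

```text
side 151 99
top 120 95
8.0333 [0.06060997 0.01788654 0.04703542] [ 0.32281423  0.44699227 -2.12767418] [0.75196628 0.54266335 0.0359569 ] 30.910673791125735
```

View pics/side7.png

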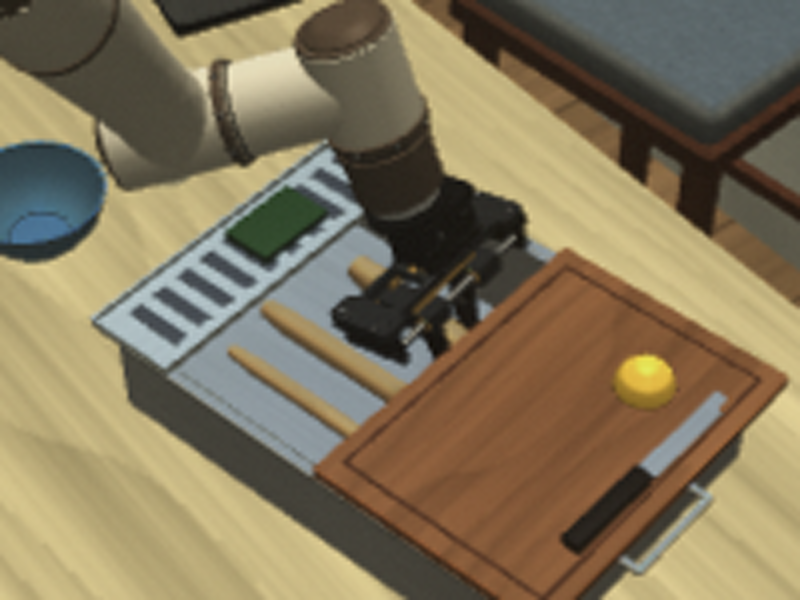

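```bash
cat > chk.py <<'E'
from way import *
import sys
R=s["ee_rot"];G=s["tcp_pos"]-R[:,2]*.008
rel=Ro.from_matrix(R@Rg.T).as_rotvec();th=np.degrees(rel@a);print("theta",th,"G",Bf(G),"F",s["wrist_force"])
b=np.array([-np.sin(t),np.cos(t),0]);u=Ro.from_rotvec(rel).as_matrix()@b
for d in(.124,-.246):
    e=G+d*u;print("end",Bf(e),"side crop",(proj("side",e)-[151,99]+.5)*4-.5,"top crop",(proj("top",e)-[120,95]+.5)*4-.5)
E
python3 chk.py; python3 way.py "[(12,.0185,.0715),(15.5,.017,.086),(17,.018,.0915)]"
```

```text
theta 8.021471283340427 G [0.05979251 0.02017055 0.05465875] F [ 0.32281423  0.44699227 -2.12767418]
end [0.06231189 0.14293147 0.07196219] side crop [359.67672407 266.34299174] top crop [283.97941068 276.92394596]
end [ 0.05479439 -0.22337128  0.02033095] side crop [664.67407598 506.44785699] top crop [727.17009463 219.98682211]
(12, 0.0185, 0.0715) [ 0.15 -0.04 -0.39] [-0.02 -0.79  0.08]
(15.5, 0.017, 0.086) [ 0.27 -0.08 -0.73] [-0.02 -1.49  0.16]
(17, 0.018, 0.0915) [ 0.28 -0.09 -0.86] [-0.03 -1.79  0.19]
```

View pics/top7.png

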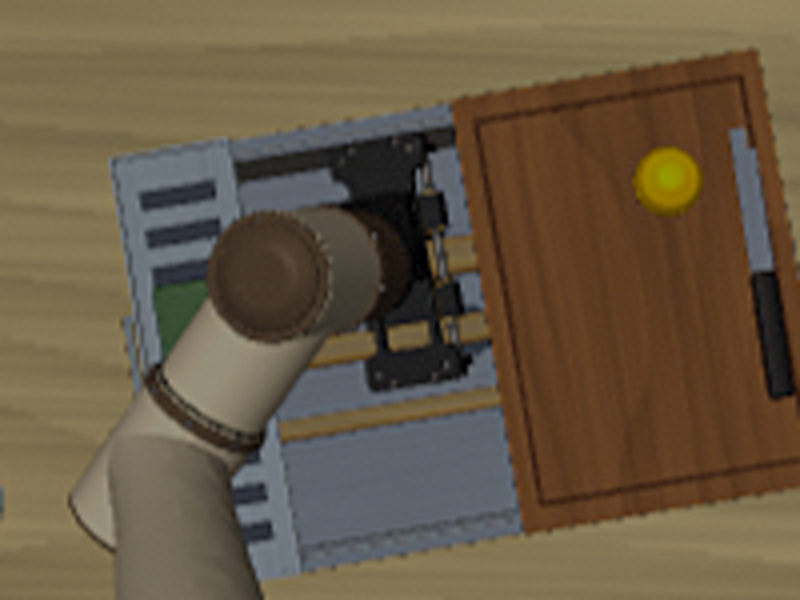

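The pin's tray end at side crop (356,267) matches the prediction of (360,266), so the grip hasn't slipped. I'll keep tilting.

move_arm(
  motion=[0.08,-0.02,-0.2,0,-0.4,0.04,1,0.15,-0.04,-0.39,0,-0.8,0.08,1,0.21,-0.06,-0.57,0,-1.15,0.12,1,0.27,-0.08,-0.73,0,-1.5,0.16,1,0.27,-0.08,-0.73,0,-1.5,0.16,1],
)

```text
time_s: 8.45
tcp_pos: [0.6226, 0.0636, 0.0792]
ee_rot: [[0.167, -0.976, 0.136], [-0.974, -0.185, -0.134], [0.156, -0.11, -0.982]]
wrist_force: [0.3, -0.6, -0.6]
gripper_width: 0.358
```

```bash
python3 snap.py 8 side; python3 chk.py; python3 way.py "[(17,.022,.091),(18,.034,.095),(20,.0512,.1025),(22,.068,.1105),(23,.0864,.1165),(24,.1047,.1245)]"
```

```text
side 151 99
8.5 [0.06078423 0.01561687 0.07830115] [-0.04760645  0.50897004 -1.82740801] [0.49364445 0.45974201 0.03709627] 31.04464975539813
theta 15.504027865902746 G [0.05993769 0.01688963 0.08615375] F [-0.04760645  0.50897004 -1.82740801]
end [0.06240828 0.13635194 0.11929969] side crop [364.03306217 233.47977821] top crop [284.94244404 268.68123097]
end [ 0.05503636 -0.22010817  0.02039649] side crop [661.8253223  504.30329919] top crop [723.27892855 220.33566391]
(17, 0.022, 0.091) [-0.11 -0.01 -0.14] [-0.03 -0.3   0.02]
(18, 0.034, 0.095) [-0.4  -0.02 -0.29] [-0.03 -0.5   0.04]
(20, 0.0512, 0.1025) [-0.8  -0.05 -0.54] [-0.03 -0.89  0.09]
(22, 0.068, 0.1105) [-1.19 -0.07 -0.8 ] [-0.04 -1.29  0.13]
(23, 0.0864, 0.1165) [-1.62 -0.1  -1.02] [-0.04 -1.49  0.15]
(24, 0.1047, 0.1245) [-2.05 -0.12 -1.29] [-0.04 -1.69  0.17]
```

View pics/side8.png

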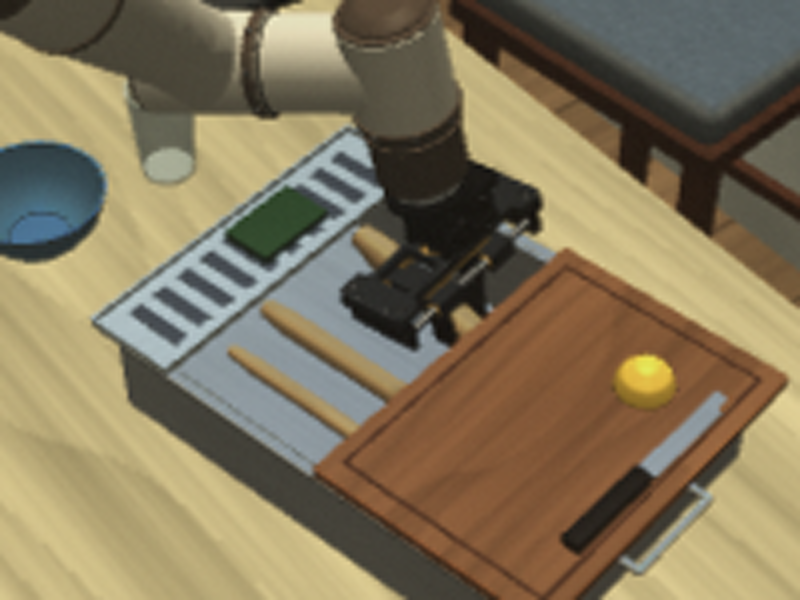

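move_arm(
  motion=[-0.05,0,-0.08,0,-0.15,0,1,-0.11,-0.01,-0.14,0,-0.3,0.02,1,-0.25,-0.02,-0.21,0,-0.4,0.03,1,-0.4,-0.02,-0.29,0,-0.5,0.04,1,-0.6,-0.03,-0.41,0,-0.7,0.06,1,-0.8,-0.05,-0.54,0,-0.9,0.09,1,-0.8,-0.05,-0.54,0,-0.9,0.09,1],
)

```text
time_s: 9.08
tcp_pos: [0.6166, 0.0998, 0.0959]
ee_rot: [[0.171, -0.977, 0.124], [-0.982, -0.18, -0.057], [0.078, -0.112, -0.991]]
wrist_force: [0.9, 0.2, -1.0]
gripper_width: 0.356
```

```bash
python3 snap.py 9 side top; python3 chk.py; python3 way.py "[(22,.068,.1105),(23,.0864,.1165),(24,.1047,.1245),(26,.121,.134),(28,.137,.144),(31,.151,.157),(34,.164,.172)]"
```

```text
side 151 99
top 120 95
9.1833 [0.06146425 0.05111914 0.09485938] [-0.76851359 -1.78294112 -2.67696249] [0.19563431 0.45938027 0.00237362] 30.74140620409656
theta 20.012454543316064 G [0.06059801 0.05176962 0.1027857 ] F [-0.76851359 -1.78294112 -2.67696249]
end [0.06278617 0.16826187 0.14522115] side crop [338.04637325 197.17959793] top crop [239.28063814 271.21725886]
end [ 0.05625697 -0.17933597  0.01859923] side crop [625.19081868 480.85133836] top crop [674.67846969 227.25401009]
(22, 0.068, 0.1105) [-0.4  -0.02 -0.22] [-0.04 -0.39  0.05]
(23, 0.0864, 0.1165) [-0.85 -0.04 -0.41] [-0.04 -0.59  0.07]
(24, 0.1047, 0.1245) [-1.29 -0.06 -0.64] [-0.04 -0.79  0.09]
(26, 0.121, 0.134) [-1.68 -0.09 -0.91] [-0.04 -1.19  0.14]
(28, 0.137, 0.144) [-2.07 -0.12 -1.19] [-0.04 -1.59  0.18]
(31, 0.151, 0.157) [-2.4  -0.16 -1.54] [-0.05 -2.18  0.25]
(34, 0.164, 0.172) [-2.71 -0.2  -1.94] [-0.05 -2.78  0.31]
```

View pics/side9.png

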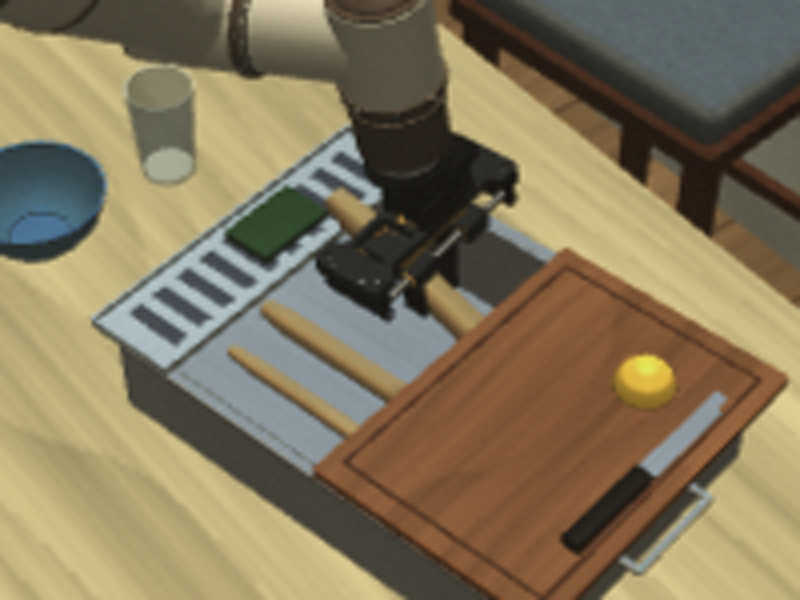

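View pics/top9.png

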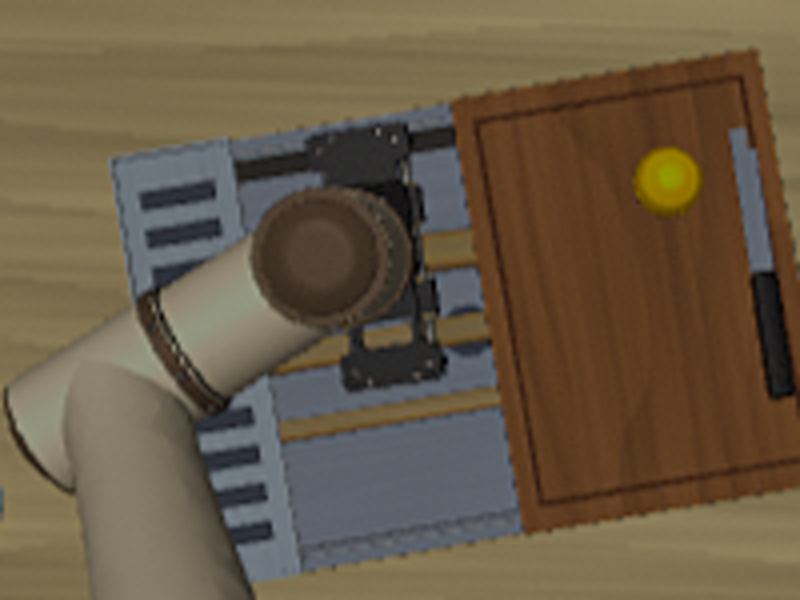

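The tip at (336,197) again matches the prediction of (338,197), and it is above the tray. I'll slide it on out at a slant.

move_arm(
  motion=[-0.2,-0.01,-0.11,0,-0.2,0.02,1,-0.4,-0.02,-0.22,0,-0.4,0.05,1,-0.62,-0.03,-0.32,0,-0.5,0.06,1,-0.85,-0.04,-0.41,0,-0.6,0.07,1,-1.07,-0.05,-0.53,0,-0.7,0.08,1,-1.29,-0.06,-0.64,0,-0.8,0.09,1,-1.29,-0.06,-0.64,0,-0.8,0.09,1],
)

```text
time_s: 9.77
tcp_pos: [0.6067, 0.1529, 0.1175]
ee_rot: [[0.173, -0.979, 0.112], [-0.985, -0.173, 0.012], [0.008, -0.113, -0.994]]
wrist_force: [-1.0, -0.3, -0.8]
gripper_width: 0.359
```

```bash
python3 snap.py 10 side; python3 chk.py; python3 way.py "[(26,.121,.134),(28,.137,.144),(31,.151,.157),(34,.164,.172),(37,.1765,.188),(37,.1965,.205),(37,.2165,.222)]"
```

```text
side 151 99
9.8167 [0.06280061 0.10557575 0.11707029] [-0.74451219 -0.93969162 -2.06739689] [0.11106834 0.40592251 0.05354587] 31.006277734521422
theta 24.05827088624792 G [0.06190993 0.1056648  0.12502005] F [-0.74451219 -0.93969162 -2.06739689]
end [0.06381942 0.21887744 0.17556956] side crop [297.32780073 147.72561614] top crop [165.7494855  276.48055154]
end [ 0.05812175 -0.11893447  0.02473636] side crop [573.17275143 440.90930761] top crop [603.39375318 236.01910655]
(26, 0.121, 0.134) [-0.39 -0.01 -0.23] [-0.06 -0.38  0.06]
(28, 0.137, 0.144) [-0.79 -0.04 -0.48] [-0.06 -0.78  0.11]
(31, 0.151, 0.157) [-1.15 -0.08 -0.81] [-0.06 -1.38  0.17]
(34, 0.164, 0.172) [-1.48 -0.12 -1.18] [-0.06 -1.97  0.24]
(37, 0.1765, 0.188) [-1.8  -0.16 -1.59] [-0.07 -2.57  0.3 ]
(37, 0.1965, 0.205) [-2.3  -0.21 -2.01] [-0.07 -2.57  0.3 ]
(37, 0.2165, 0.222) [-2.79 -0.25 -2.44] [-0.07 -2.57  0.3 ]
```

View pics/side10.png

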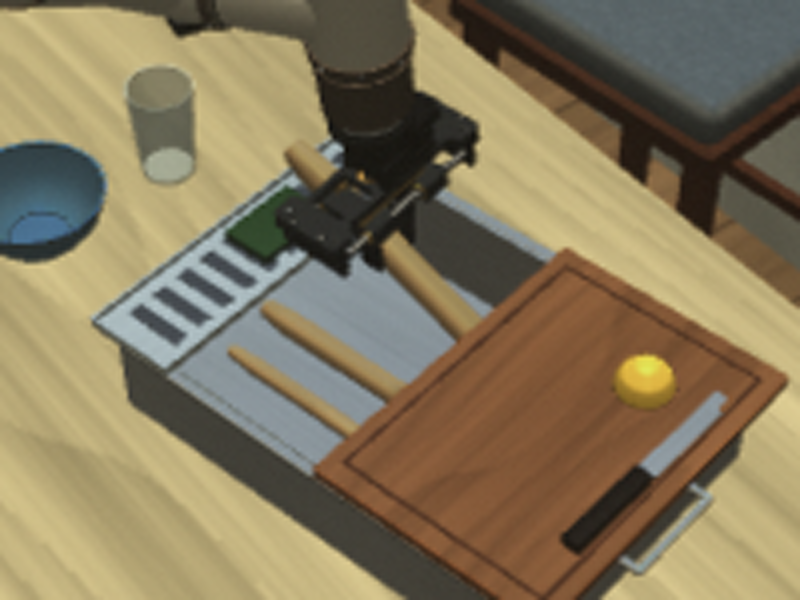

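The tip at (293,148) fits the prediction of (297,148). I'll carry on.

move_arm(
  motion=[-0.2,0,-0.12,0,-0.2,0.03,1,-0.39,-0.01,-0.23,0,-0.4,0.06,1,-0.59,-0.03,-0.36,0,-0.6,0.08,1,-0.79,-0.04,-0.48,0,-0.8,0.11,1,-0.97,-0.06,-0.64,0,-1.1,0.14,1,-1.15,-0.08,-0.81,0,-1.4,0.17,1,-1.31,-0.1,-1,0,-1.7,0.2,1,-1.48,-0.12,-1.18,0,-2,0.24,1,-1.64,-0.14,-1.38,0,-2.3,0.27,1,-1.8,-0.16,-1.59,0,-2.6,0.3,1,-1.8,-0.16,-1.59,0,-2.6,0.3,1],
)

```text
time_s: 10.73
tcp_pos: [0.5945, 0.2245, 0.1832]
ee_rot: [[0.169, -0.983, 0.077], [-0.961, -0.146, 0.236], [-0.221, -0.113, -0.969]]
wrist_force: [0.7, -0.2, -0.4]
gripper_width: 0.352
```

```bash
python3 snap.py 11 side; python3 chk.py; python3 way.py "[(37,.1965,.205),(37,.2165,.222),(37,.2165,.3)]"
```

```text
side 151 99
10.7833 [0.06468902 0.1784001  0.18201862] [-0.23459642  0.54730264 -1.8446278 ] [-0.52028877  0.31798711 -0.04964197] 31.1993104062236
theta 37.213037196520354 G [0.06373109 0.17667986 0.18977253] F [-0.23459642  0.54730264 -1.8446278 ]
end [0.06515972 0.27542399 0.2647629 ] side crop [248.05910636  44.59186474] top crop [ 60.64484725 273.87268504]
end [ 0.06089689 -0.01921575  0.04100131] side crop [490.27950235 373.03145729] top crop [484.18927813 250.10611918]
(37, 0.1965, 0.205) [-0.57 -0.01 -0.26] [-0.1   0.04  0.02]
(37, 0.2165, 0.222) [-1.15 -0.04 -0.57] [-0.1   0.04  0.02]
(37, 0.2165, 0.3) [-1.57 -0.26 -2.46] [-0.1   0.04  0.02]
```

View pics/side11.png

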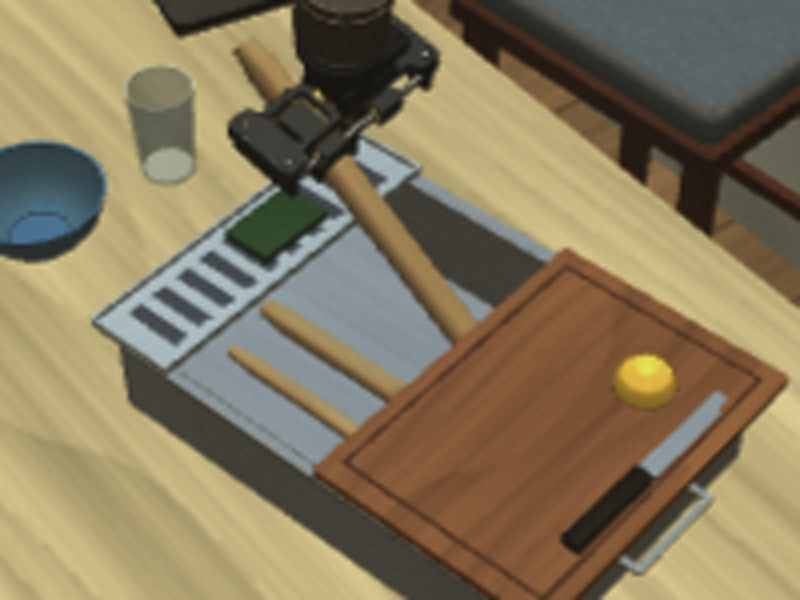

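move_arm(
  motion=[-0.28,0,-0.13,0,0,0,1,-0.57,-0.01,-0.26,0,0,0,1,-0.85,-0.03,-0.42,0,0,0,1,-1.15,-0.04,-0.57,0,0,0,1,-1.25,-0.1,-1,0,0,0,1,-1.35,-0.15,-1.5,0,0,0,1,-1.46,-0.2,-2,0,0,0,1,-1.57,-0.26,-2.46,0,0,0,1,-1.57,-0.26,-2.46,0,0,0,1],
)

```text
time_s: 11.53
tcp_pos: [0.588, 0.2645, 0.2985]
ee_rot: [[0.172, -0.982, 0.084], [-0.96, -0.148, 0.238], [-0.221, -0.122, -0.968]]
wrist_force: [-0.1, 0.1, -1.0]
gripper_width: 0.358
```

```bash
python3 snap.py 12 side; python3 chk.py; python3 way.py "[(30,.20,.305),(22,.18,.29),(15,.16,.28),(8,.14,.27),(0,.12,.265)]"
```

```text
side 151 99
11.5833 [0.06567573 0.21933267 0.2955718 ] [-0.40945627  0.13648641 -1.94605413] [-0.50842272  0.42122904 -0.02576727] 31.09287993027948
theta 37.32809913412037 G [0.0646741  0.21759671 0.30331668] F [-0.40945627  0.13648641 -1.94605413]
end [0.06554856 0.31620043 0.37850006] side crop [205.90625214 -80.17162686] top crop [-47.9705575 263.7818595]
end [0.06293929 0.02197964 0.15416255] side crop [459.98642543 264.09160071] top crop [428.58026121 237.76185151]
(30, 0.2, 0.305) [ 0.45  0.01 -0.14] [-0.16  1.46 -0.12]
(22, 0.18, 0.29) [1.04 0.04 0.11] [-0.15  3.05 -0.3 ]
(15, 0.16, 0.28) [1.61 0.05 0.23] [-0.15  4.44 -0.46]
(8, 0.14, 0.27) [2.17 0.06 0.35] [-0.14  5.83 -0.62]
(0, 0.12, 0.265) [2.71 0.06 0.35] [-0.14  7.42 -0.8 ]
```

View pics/side12.png

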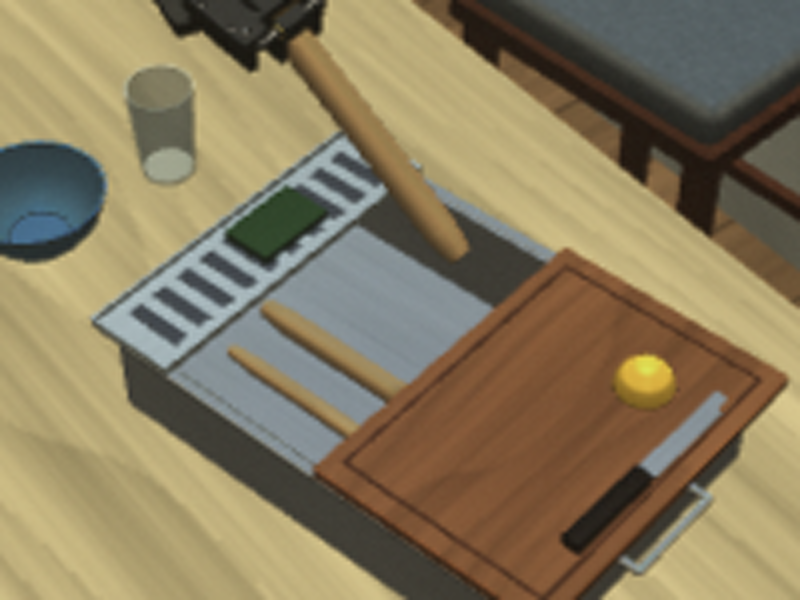

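The pin is out, with its lower end at (458,256) against a predicted (460,264). Next I'll level it over the basin.

move_arm(
  motion=[0,0,-0.2,0,0,0,1,0.22,0,-0.2,0,0.7,-0.06,1,0.45,0.01,-0.2,0,1.4,-0.12,1,0.75,0.02,-0.1,0,2.2,-0.2,1,1.04,0.04,0,0,3,-0.3,1,1.3,0.04,0.1,0,3.7,-0.38,1,1.61,0.05,0.2,0,4.4,-0.46,1,1.9,0.05,0.25,0,5.1,-0.54,1,2.17,0.06,0.3,0,5.8,-0.62,1,2.45,0.06,0.33,0,6.6,-0.7,1,2.71,0.06,0.35,0,7.4,-0.8,1,2.71,0.06,0.35,0,7.4,-0.8,1,2.71,0.06,0.35,0,7.4,-0.8,1],
)

```text
time_s: 12.67
tcp_pos: [0.6035, 0.1634, 0.2561]
ee_rot: [[0.153, -0.971, 0.185], [-0.898, -0.215, -0.385], [0.413, -0.108, -0.904]]
wrist_force: [0.2, -0.6, -1.1]
gripper_width: 0.36
```

```bash
python3 snap.py 13 side top; python3 chk.py
python3 - <<'E'
from h import *
import cv2
im=imaging.capture("side");cv2.imwrite("pics/sidef.png",cv2.resize(im,(800,600)))
E
```

```text
side 151 99
top 120 95
12.7667 [0.06304515 0.11723541 0.25801247] [ 0.29027768 -0.06058349 -0.49864703] [1.07330974e+00 5.87874827e-01 1.49859593e-04] 31.01375047940264
theta 0.23334174802502686 G [0.06216805 0.12053245 0.26524851] F [ 0.29027768 -0.06058349 -0.49864703]
end [0.06463111 0.24450696 0.26575269] side crop [272.45663805  58.36895638] top crop [104.61792945 267.08916168]
end [ 0.05728165 -0.12541698  0.26424828] side crop [598.91191786 256.43036624] top crop [632.09411269 190.05973792]
```

View pics/side13.png

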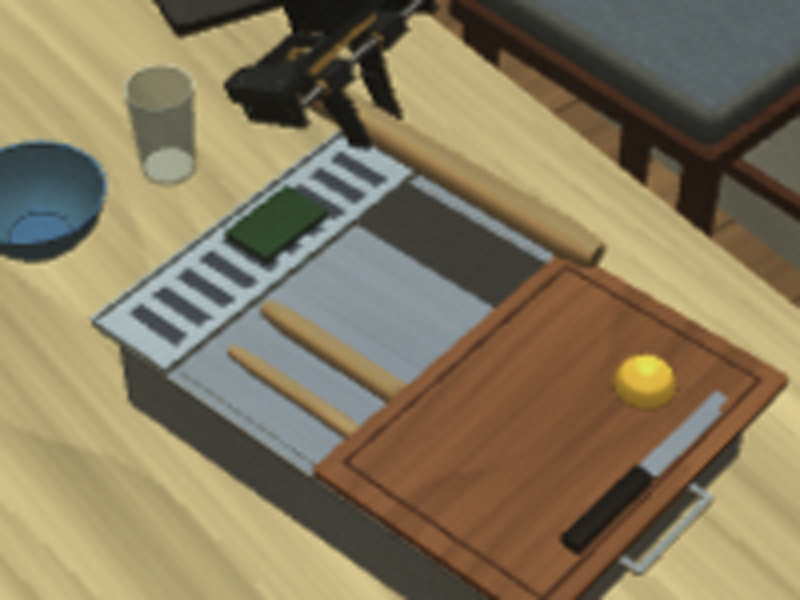

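View pics/top13.png

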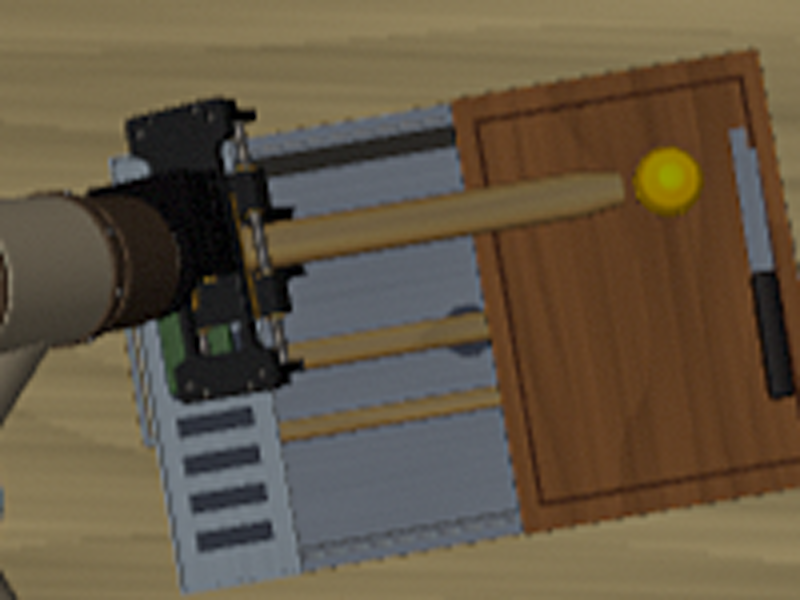

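View pics/sidef.png

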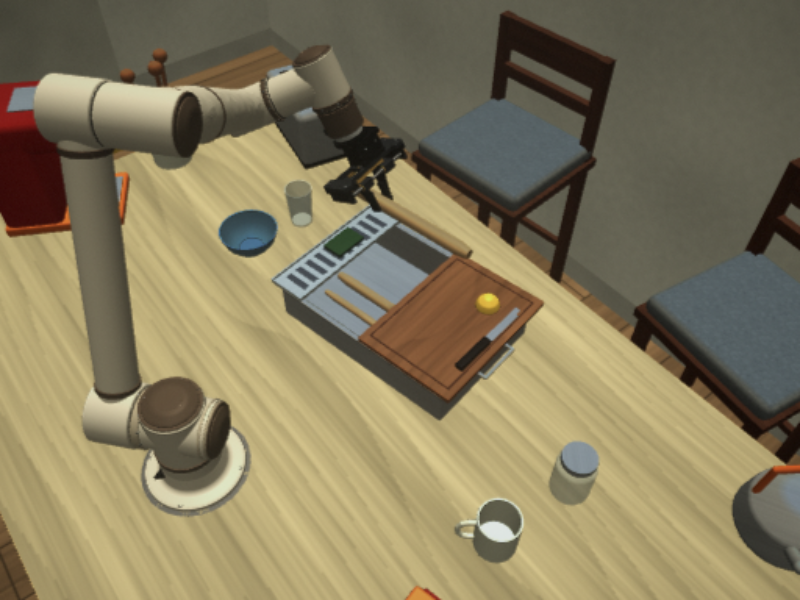

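Run:
```python
import cv2,numpy as np
from h import *
a=cv2.imread("pics/side0.png")[30:115,150:260]; im=imaging.capture("side");b=im[30:115,150:260]
t0=cv2.imread("pics/top0.png")[50:150,0:120];im2=imaging.capture("top");t1=im2[50:150,0:120]
A=np.hstack([cv2.resize(x,(400,300),interpolation=cv2.INTER_CUBIC) for x in(a,b)])
B=np.hstack([cv2.resize(x,(400,300),interpolation=cv2.INTER_CUBIC) for x in(t0,t1)])
cv2.imwrite("pics/toast.png",np.vstack([A,B]))
s=r.sense();print(s["time_s"],s["joint_velocities"],s["wrist_force"])
# registration check on board/tray/lemon/knife
for n,im_ in(("side",im),("top",im2)):
    o=cv2.imread(f"pics/{n}0.png")
    for nm,X in(("lemon",(.078,-.166,.13)),("knife",(.0,-.21,.125)),("boardcorner",(-.17,-.258,.12)),("boardcorner2",(-.17,-.013,.12)),("traycorner",(-.17,.256,.115)),("traycorner2",(-.17,.163,.115))):
        x,y=map(int,proj(n,W(*X)));T=o[y-7:y+8,x-7:x+8];S=im_[y-14:y+15,x-14:x+15]
        m=cv2.matchTemplate(S,T,cv2.TM_CCOEFF_NORMED);_,v,_,l=cv2.minMaxLoc(m);print(n,nm,round(v,2),l[0]-7,l[1]-7)
```

```text
12.9167 [-0.12542984 -0.10395004 -0.22225794  0.0989853  -0.11585529 -0.16626502] [ 0.23372147 -0.22646174 -1.08378462]
side lemon 1.0 0 0
side knife 0.89 0 0
side boardcorner 0.84 0 0
side boardcorner2 0.85 -5 1
side traycorner 0.37 3 -1
side traycorner2 0.77 3 3
top lemon 1.0 0 0
top knife 1.0 0 0
top boardcorner 1.0 0 0
top boardcorner2 1.0 0 0
top traycorner 1.0 0 0
top traycorner2 1.0 0 0
```

View pics/toast.png

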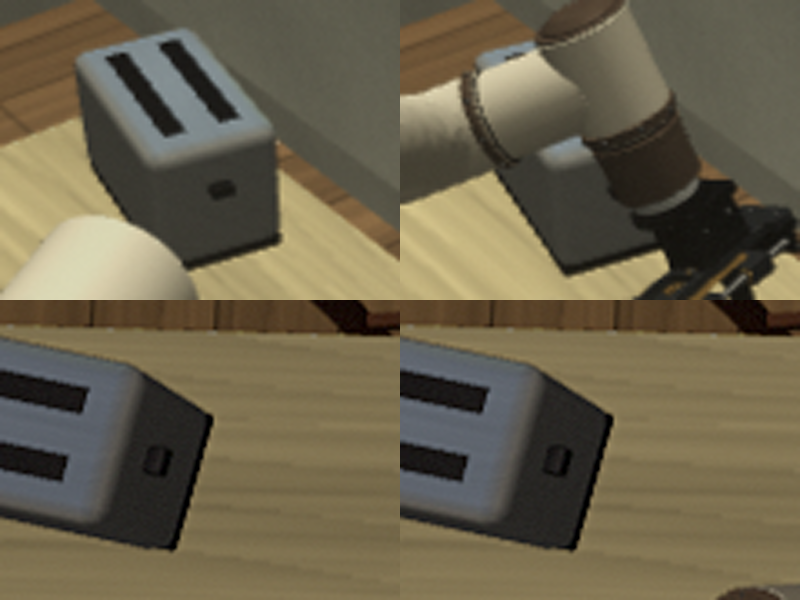

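Nothing has moved: the toaster is only partly hidden by the arm. I'll hold for a moment to check for creep, then hand in.

move_arm(
  motion=[0,0,0,0,0,0,1,0,0,0,0,0,0,1,0,0,0,0,0,0,1,0,0,0,0,0,0,1,0,0,0,0,0,0,1,0,0,0,0,0,0,1,0,0,0,0,0,0,1,0,0,0,0,0,0,1],
)

```text
time_s: 13.58
tcp_pos: [0.6045, 0.1634, 0.2585]
ee_rot: [[0.151, -0.97, 0.189], [-0.899, -0.214, -0.383], [0.412, -0.112, -0.904]]
wrist_force: [-0.4, 0.3, -2.1]
gripper_width: 0.355
```

Run:
```python
from h import *
import cv2
im=imaging.capture("side");x0,y0=151,99
o=cv2.imread("pics/side13.png");n=cv2.resize(im[y0:y0+150,x0:x0+200],None,fx=4,fy=4,interpolation=cv2.INTER_CUBIC)
for (u,v) in((600,252),(450,170)):
    T=o[v-30:v+30,u-30:u+30];S=n[v-50:v+50,u-50:u+50];m=cv2.matchTemplate(S,T,cv2.TM_CCOEFF_NORMED);_,q,_,l=cv2.minMaxLoc(m);print(q,l[0]-20,l[1]-20)
s=r.sense();print(s["gripper_width"]*87,s["wrist_force"])
r.finish_job()
```

```text
0.9922268390655518 0 -1
0.9844084978103638 9 3
31.01301975103198 [-0.86275637 -0.73409016 -1.25625944]
the job is handed in; nothing more can be done
```

The thickest rolling pin is out of the basin and was still held in the gripper, level over the basin, when I handed the job in. It took about 13.6 s; no verdict is reported.

**How it came out:** I gripped the pin (31 mm measured between the fingers) and slid it back under the board until its end touched the basin wall. That contact pushed back with about 17 N. I released and gripped again nearer its middle with the tool leaning towards the tray, then tilted the tray end up through the gap. From there I drew the pin out at a slant and levelled it.

**Last checks:**
- **Pin:** both ends worked out from the arm pose to be about 0.265 m high, and the tilt to be about 0.2°. The one end visible in the images was within about 10 pixels (4x enlarged) of where it should be. It showed no droop after a further 0.8 s hold.
- **Board, tray, lemon and knife:** the top camera shows no shift.
- **Other pins:** both are still lying in the basin.
- **Mug, jar, bowl, glass and pad:** these look untouched in the pictures, but I did not measure them.

**Disagreements:**
- In the side view, one board corner and both tray corners did not match the starting picture. The arm hid that area at the start, so I relied on the top view.
- One of the two creep checks, along the plain shaft, gave an unclear offset of a few pixels. The check at the pin's end was clean.

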